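# Make up two candle gift sets

### The job

Make up the two gift sets in the open boxes on the shop counter, one item to a compartment: in the long three-compartment box the lidded jar candle goes in the middle, with the travel tin on one side of it and the amber dropper bottle on the other, and in the short two-compartment box go the bubble candle and the ribbed pillar candle, either way round. Set each one down upright and flat on the floor of its compartment without dropping it. Leave the empty votive glass, the hand stamp and the roll of tape where they are.

Things in the scene. Friction and masses are not known exactly. Their poses are not given: they have to be found in the camera images.
- jar_candle: Lidded jar candle: a clear glass jar filled with ivory wax, with a small paper label on one side and a flat light-wood lid fixed flush on top. An upright cylinder of diameter 56 mm, 70 mm tall over all; about 0.26 kg. It stands on the counter itself (the jars on the display riser at the back are only for show). Origin: centre of its underside; z up.
- travel_tin: Travel tin: a closed round bare-aluminium candle tin, an upright cylinder of diameter 54 mm, 46 mm tall; about 0.15 kg. It stands on the counter itself (the tins on the display riser at the back are only for show). Origin: centre of its underside; z up.
- dropper_bottle: Dropper bottle: a small round amber glass bottle with a black collar and rubber bulb. The straight body is 36 mm in diameter up to 52 mm height (grip it there); the collar above is 23 mm in diameter; 90 mm tall over all; about 0.1 kg. Origin: centre of its underside; z up.
- bubble_candle: Bubble candle: an ivory wax cube made of 3 x 3 x 3 round bubbles, 54 x 54 x 54 mm, with a short wick on top; about 0.12 kg. Origin: centre of its underside; x and y square to its upright sides, z up. It may lie at any yaw.
- pillar_candle: Ribbed pillar candle: an upright ivory wax cylinder with fine vertical ribs, diameter 50 mm, 80 mm tall, plus a 9 mm thin wick; about 0.14 kg. Origin: centre of its underside; z up.
- long_box: The long gift box: open shallow kraft-board base, 100 mm (its x) by 254 mm (its y), loose, 0.6 kg. Floor 3 mm thick, outer walls 4 mm thick, 18 mm high; two partitions 3 mm thick, 15 mm high, make three equal compartments in a row along y, each 92 (x) by 80 mm (y) clear. Origin: centre of its underside. Compartment centres: x = 0, y = -83, 0, +83 mm; their floor at z = 3 mm.
- short_box: The short gift box: open shallow kraft-board base, 100 mm (its x) by 171 mm (its y), loose, 0.45 kg. Floor 3 mm thick, outer walls 4 mm thick, 18 mm high; one partition 3 mm thick, 15 mm high, make two equal compartments in a row along y, each 92 (x) by 80 mm (y) clear. Origin: centre of its underside. Compartment centres: x = 0, y = -41.5, +41.5 mm; their floor at z = 3 mm.
- votive_glass: Bystander: an empty open glass cup without a lid, rim diameter 58 mm, 56 mm tall, loose, standing among the stock. Origin: centre of its underside.
- wood_stamp: Bystander: a light turned-wood hand stamp standing on its round 44 mm foot, with a knobbed handle, 70 mm tall, loose, among the stock. Origin: centre of its underside.
- tape_roll: Bystander: a roll of paper tape lying flat, outer diameter 68 mm, hole 40 mm, 24 mm high, loose, among the stock. Origin: centre of its underside.
Mind the look-alikes: they are no part of the job. What is shaped like the bubble_candle but purple is not meant.

How it is judged:
By the outcome, as a careful person would: the job done as asked, in the order asked, and still so for the second after the job is handed in, with the robot touching nothing.
It also fails if it takes over 128 s, if anything falls off the work surface, if the arm or the gripper's body presses on something with over 40 N, if the wrist force passes 120 N, or if a joint passes its speed limit or range.

### The arm

A 6-joint arm with a two-finger parallel gripper is mounted at the origin on the work surface. World frame = base frame: x ahead of the robot, y to its left, z up, the work surface at z = 0. Lengths are in m, angles in rad, forces in N, time in s.
With the tool pointing down it reaches from about 0.325 to 0.9 m from the base axis. Payload 3.5 kg.
Tool frame: the origin (TCP) lies at the very end of the fingers, on their centre line; the grasp point (between the pads) lies 19 mm behind it; z points along the fingers, y is the line along which they close (so a half turn about z gives the same grasp; the last joint's range is limited). The gripper opens to 85 mm and grips with 20 to 120 N. Pads are 22 mm wide; open, the fingers measure 114 mm over their backs; the gripper's body (76 mm by 85 mm) begins 54 mm behind the grasp point. The pads swing forward as they close: fully open they stand 13 mm farther back than shut.
Start: joints at [-1.426, 0.276, -0.026, 1.268, 0, 1.467], TCP at [0.153, -0.606, 0.231] pointing down, gripper open.
Joint ranges: [-3.12, 3.12], [-0.85, 1.88], [-1.08, 1.24], [-1.95, 2.15], [-1.57, 1.53], [-3.14, 3.14]. Speed limits (rad/s): [2.57, 2.57, 3.14, 3.14, 3.14, 3.14].

### API

Orientations are given as a unit quaternion [x, y, z, w].
In Python, from station import sensors, cams, arm, nets gives the robot as it stands.
- The arm moves only by the tool step_arm, never from a script. Its argument "plan" is a list of rows, each an object of numbers: "dx", "dy", "dz": the shift along the world's x, y, z in cm; "wx", "wy", "wz": the turn, a rotation vector about the world's x, y, z in degrees. In form: [{"dx": .., "dy": .., "dz": .., "wx": .., "wy": .., "wz": ..}, ...]. A call has 1 to 5 rows; each row shifts and turns the commanded pose from where the row before left it; what a row does not reach is not made up. A row lasts 1/8 s, in which the tool goes at most 62.5 mm and 10.7 degrees, less where a joint would pass 70% of its speed; a pose out of reach is approached as far as the arm can. A call is refused whole if a number of a shift passes 6.25 or a number of a turn 10.7, either way. A call with a gripper value outside its range is refused whole. "gripper" is the opening, from 0 (shut) to 1 (fully open), set as the call begins (left out, the last holds). The fingers move at their own pace and stop on an object; the grip force is fixed at half the most. Time passes only in rows, so rows that do not move let the fingers close. It gives the time, the measured TCP pose, the force, the opening and the grip force at its end, in the units of the state.
- sensors.get_state(): the state, without advancing time (a new reading comes with each control period).
- cams.read_camera(name): name is "side" or "top"; returns the picture (384x512x3 uint8, blue, green, red); there is no depth.
- cams.get_calibration(name): a dict with "mtx" (3x3 intrinsics, pixels), "R" (3x3) and "t" (3): a world point X has camera coordinates R X + t. Camera axes: x right, y down, z forward; pixel columns grow to the right and rows downward; lengths in m; the calibration is good to about 2 mm. A picture is of the moment at which its call begins. get_calibration takes no time and is no camera call.
- arm.finish_job(): hands the job in; it is judged then, once.
Trained networks look in the newest picture that a camera, given by its name, has taken for a name from the list of things; names that differ only in an ending like _2 or _b are one class to them, and where a whole thing is asked for, a point or a joint stands for the part that bears it (a point fixed in the world has none). Each returns a list of dicts, best first, with "score" (0 to 1); they miss things now and then, are a little off and sometimes report something else, mostly with a low value. They report only what shows in the picture. A call takes as long as a camera call. They do not tell look-alikes from the thing itself.
- nets.silhouettes(query, camera): "mask" (384x512 bool, what is visible of it) and "extent" ([left, top, width, height] in pixels, round what is visible of it).
The state is a dict: "time": time; "joint_pos": joint angles; "qd": joint speeds; "tau": joint torques, N m; "tool_pos": TCP position; "tcp_rot": TCP orientation; "ft_force": force on the tool from outside, world axes, zero at the start; "torque": the same for the moment, N m; "grip_width": opening from 0.0 (shut) to 1.0 (fully open); "gripper_force": force on a finger pad.
Only numpy, scipy, OpenCV 4.12 (cv2) and the standard library are available. Lean on these libraries where they do the work, as an engineer would, in place of code of your own. Each camera call takes 0.05 s, during which the arm holds its last target. There are 200 camera calls.

## Working session

There is one attempt and no reset: what is moved stays moved. The work goes in short steps, Python scripts to look and compute and a tool call to move; the robot and the scene stay as the last step left them, time stands still between calls to the robot, and variables do not carry over. Pictures are saved under pics/ and viewed, at most 14 in all, crops included, and the job is handed in when it is done.

Besides the shell and the picture viewer there is one more tool, called as name(argument=value, ...), one argument or row to a line, values as JSON. step_arm: Moves the arm, as the interface text tells. Its arguments: {"type":"object","properties":{"plan":{"type":"array"},"gripper":{"type":"number"}},"required":["plan"]}

```bash
ls; mkdir -p pics; python3 - <<'E'
from station import sensors, cams, arm, nets
import cv2
for c in ("side","top"):
    im=cams.read_camera(c); cv2.imwrite(f"pics/{c}0.png",im)
    k=cams.get_calibration(c); print(c,k)
    for q in ["jar_candle","travel_tin","dropper_bottle","bubble_candle","pillar_candle","long_box","short_box","votive_glass","wood_stamp","tape_roll"]:
        print(q,[(round(d["score"],2),[int(v) for v in d["extent"]]) for d in nets.silhouettes(q,c)])
print(sensors.get_state())
E
```

```text
pics
side {'mtx': array([[397.56075889,   0.        , 255.45392788],
       [  0.        , 397.56075889, 194.14582358],
       [  0.        ,   0.        ,   1.        ]]), 'R': array([[-0.91568384, -0.40188665,  0.00319768],
       [-0.28520306,  0.64417764, -0.7097143 ],
       [ 0.28316483, -0.65078591, -0.70448235]]), 't': array([0.54710438, 0.19903132, 1.14724297])}
jar_candle [(0.73, [241, 163, 16, 22])]
travel_tin [(0.91, [220, 307, 23, 34])]
dropper_bottle [(0.58, [322, 129, 13, 22])]
bubble_candle [(0.87, [221, 197, 20, 21]), (0.84, [195, 183, 22, 18]), (0.74, [176, 202, 25, 24]), (0.27, [242, 220, 59, 56])]
pillar_candle [(0.67, [198, 223, 19, 30])]
long_box [(0.95, [279, 158, 49, 59]), (0.36, [294, 135, 7, 18])]
short_box [(0.84, [244, 220, 54, 54])]
votive_glass [(0.59, [222, 196, 19, 24])]
wood_stamp [(0.52, [295, 136, 11, 17])]
tape_roll [(0.79, [268, 153, 14, 17])]
top {'mtx': array([[347.31298168,   0.        , 253.21253031],
       [  0.        , 347.31298168, 193.75414808],
       [  0.        ,   0.        ,   1.        ]]), 'R': array([[ 7.69658278e-02, -9.9703360
[... 682 characters left out ...]
29, 24])]
{'time': 1.1, 'joint_pos': array([-1.42641787e+00,  2.76424264e-01, -2.63755515e-02,  1.26803328e+00,
       -2.97161478e-06,  1.46738241e+00]), 'qd': array([-0.00010129, -0.00098378,  0.00115489, -0.00260661,  0.00123447,
        0.00127758]), 'tau': array([ 5.17468143e-04, -4.45501971e+01,  2.95570242e+01,  9.52072332e-04,
       -8.79119796e-06, -3.93118114e-06]), 'tool_pos': array([ 0.15327088, -0.60591209,  0.23130975]), 'tcp_rot': array([ 9.92334680e-01,  1.23579455e-01, -1.86204319e-06, -1.83510653e-05]), 'ft_force': array([-0.17684419, -0.02359874,  0.66014692]), 'torque': array([ 0.03435483,  0.0193695 , -0.00441876]), 'gripper_force': 0.0, 'grip_width': 0.997686888006538}
```

View pics/side0.png

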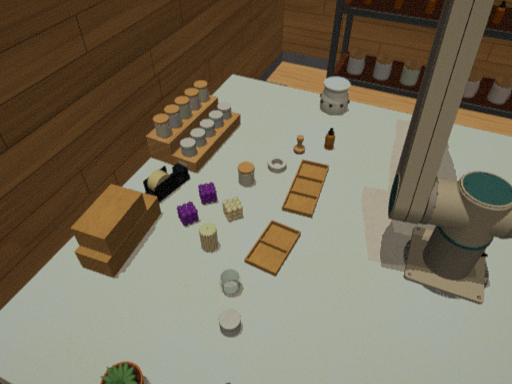

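View pics/top0.png

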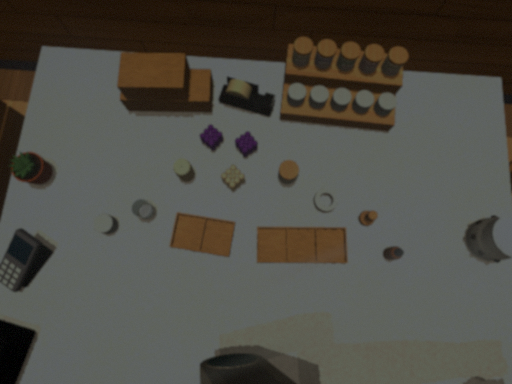

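Side: ivory bubble candle is at (233,209) and the purple look-alikes at (207,193) and (188,213). Jar (246,174), pillar (208,237), tin (230,321), votive (230,283), dropper (329,139), long box (306,188) and short box (273,247).
Top: ivory bubble is at (233,177) and purple at (211,137) and (246,144). Jar (289,171), pillar (183,170), tin (105,224), votive (143,210), dropper (393,253), long box (302,245) and short box (203,232). I'm fitting models to both views now.

```bash
cat > fit.py <<'E'
from station import sensors, cams, nets
import cv2, numpy as np
from scipy.optimize import minimize
K={c:cams.get_calibration(c) for c in ("side","top")}
def proj(c,X):
    k=K[c]; p=(k["R"]@np.atleast_2d(X).T).T+k["t"]; p=p@k["mtx"].T
    return p[:,:2]/p[:,2:]
a=np.linspace(0,2*np.pi,40,endpoint=False)
def cyl(r,z0,z1): return np.array([[r*np.cos(t),r*np.sin(t),z] for z in(z0,z1) for t in a])
def box(x,y,z): return np.array([[i*x/2,j*y/2,k] for i in(-1,1) for j in(-1,1) for k in(0,z)])
S=1e-3
M={"jar_candle":[cyl(.028,0,.07)],"travel_tin":[cyl(.027,0,.046)],"dropper_bottle":[cyl(.018,0,.052),cyl(.0115,.05,.09)],
"bubble_candle":[box(.054,.054,.054)],"pillar_candle":[cyl(.025,0,.08)],"long_box":[box(.1,.254,.018)],"short_box":[box(.1,.171,.018)],
"votive_glass":[cyl(.029,0,.056)],"wood_stamp":[cyl(.022,0,.02),cyl(.012,0,.07)],"tape_roll":[cyl(.034,0,.024)]}
def polys(n,c,x,y,yaw,s=1.,z=0):
    C,Sn=np.cos(yaw),np.sin(yaw)
    out=[]
    for P in M[n]:
        Q=np.c_[x+C*P[:,0]-Sn*P[:,1],y+Sn*P[:,0]+C*P[:,1],z+s*P[:,2]]
        out.append(cv2.convexHull(proj(c,Q).astype(np.float32)))
    return out
U=4
def render(*A):
    im=np.zeros((384*U,512*U),np.uint8)
    for h in polys(*A): cv2.fillConvexPoly(im,np.round(((h+.5)*U-.5)*16).astype(np.int32),1,shift=4)
    return im>0
def up(m): return cv2.resize(m.astype(np.float32),None,fx=U,fy=U,interpolation=cv2.INTER_LINEAR)>.5
def ground(c,px,z):
    k=K[c]; d=k["R"].T@np.linalg.solve(k["mtx"],[*px,1]); o=-k["R"].T@k["t"]
    return (o+d*(z-o[2])/d[2])[:2]
def fit(n,masks,x0,free_s=False,z=0,yaws=(0,)):
    um={c:up(m) for c,m in masks.items()}
    def cost(p):
        s=p[3] if free_s else 1.
        t=0
        for c,m in um.items():
            r=render(n,c,p[0]*.01,p[1]*.01,p[2],s,z); t+=1-(r&m).sum()/max((r|m).sum(),1)
        return t/len(um)
    best=None
    for w in yaws:
        p0=[x0[0]*100,x0[1]*100,w]+([1.] if free_s else [])
        sim=np.array([p0]*(len(p0)+1)); 
        for i,d in enumerate([1.,1.,.15,.15][:len(p0)]): sim[i+1,i]+=d
        r=minimize(cost,p0,method="Nelder-Mead",options=dict(initial_simplex=sim,xatol=.005,fatol=1e-4,maxiter=160))
        if best is None or r.fun<best.fun: best=r
    return best
def near(q,c,px):
    L=[d for d in nets.silhouettes(q,c) if np.hypot(d["extent"][0]+d["extent"][2]/2-px[0],d["extent"][1]+d["extent"][3]/2-px[1])<12]
    return L[0]["mask"] if L else None
E
cat > m1.py <<'E'
from fit import *
import json
px={"jar_candle":((249,174),(288,173)),"travel_tin":((231,323),(108,222)),"dropper_bottle":((328,140),(393,252)),"bubble_candle":((233,208),(234,176)),
"pillar_candle":((208,237),(183,170)),"long_box":((305,188),(302,245)),"short_box":((273,247),(203,233)),"votive_glass":((230,283),(143,210)),"wood_stamp":((299,144),(369,217)),"tape_roll":((277,165),(325,200))}
im={c:cams.read_camera(c) for c in K}; R={}
for n,(s,t) in px.items():
    m={c:near(n,c,p) for c,p in (("side",s),("top",t))}; m={c:v for c,v in m.items() if v is not None}
    bx="box" in n; g=ground("top",t,.02)
    yaws=(0,-.2,.2) if bx else (0,.4,.8,1.2) if n=="bubble_candle" else (0,)
    r=fit(n,m,g,free_s=(len(m)==2 and not bx),yaws=yaws)
    R[n]=[float(v) for v in r.x]; print(n,list(m),np.round(r.x,3),"cost",round(r.fun,3))
json.dump(R,open("R.json","w"))
def ov(c,x0,y0,x1,y1,f,name):
    b=cv2.resize(im[c][y0:y1,x0:x1],None,fx=f,fy=f,interpolation=cv2.INTER_CUBIC)
    b=cv2.convertScaleAbs(b,alpha=1.4)
    for n,p in R.items():
        for h in polys(n,c,p[0]/100,p[1]/100,p[2]): cv2.polylines(b,[np.round((h+.5-[x0,y0])*f).astype(np.int32)],True,(0,0,255),1)
    cv2.imwrite(name,b)
ov("top",85,110,415,275,2.4,"pics/ovt.png"); ov("side",165,115,350,345,2.6,"pics/ovs.png")
E
python3 m1.py
```

```text
jar_candle ['side', 'top'] [ 6.6911e+01 -8.0750e+00  4.1000e-02  9.6700e-01] cost 0.064
travel_tin ['side', 'top'] [47.989 42.753  0.1    0.922] cost 0.089
dropper_bottle ['side', 'top'] [ 45.967 -38.445   0.163   0.863] cost 0.117
bubble_candle ['side', 'top'] [64.319  7.727  0.735  0.782] cost 0.154
pillar_candle ['side', 'top'] [65.151 22.043  0.225  0.895] cost 0.087
long_box ['side', 'top'] [ 46.529 -13.329   0.062] cost 0.038
short_box ['side', 'top'] [47.358 15.154 -0.09 ] cost 0.034
votive_glass ['side', 'top'] [53.081 32.594  0.061  0.884] cost 0.199
wood_stamp ['side', 'top'] [ 55.764 -31.941   0.113   0.843] cost 0.225
tape_roll ['side', 'top'] [ 59.953 -19.844   0.117   0.77 ] cost 0.295
```

View pics/ovt.png

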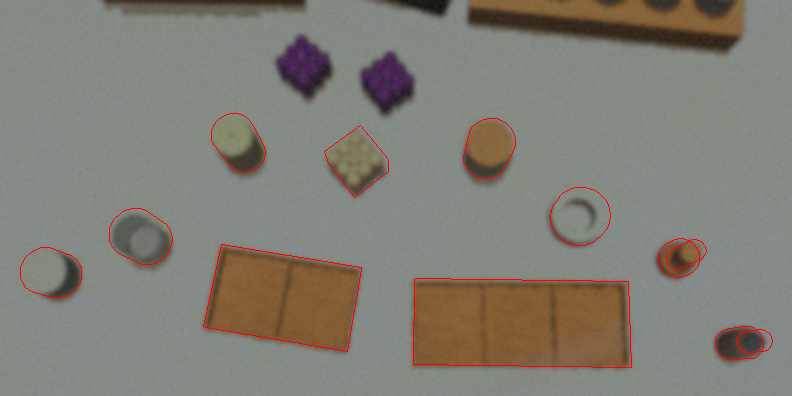

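View pics/ovs.png

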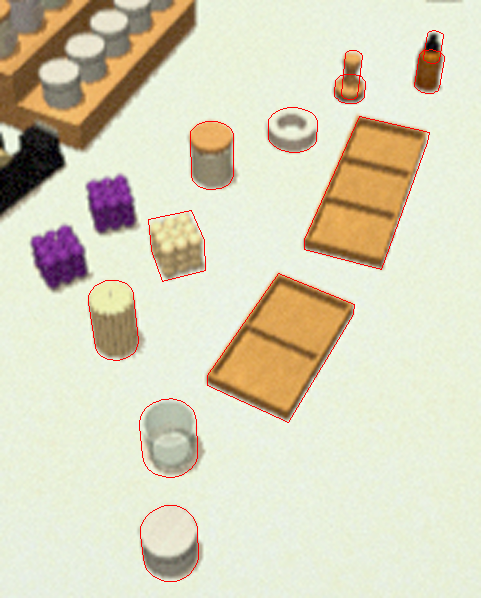

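The overlays match both views to within a few mm. The ivory bubble, at top (233,177), is the one meant. The two purple ones further back are look-alikes. I'm heading for the jar and turning the jaws so they close along the boxes' x.

step_arm(
  plan=[
    {"dx": 3.4, "dy": 3.5, "wz": 5.3},
    {"dx": 3.4, "dy": 3.5, "wz": 5.3},
    {"dx": 3.4, "dy": 3.5, "wz": 5.3},
    {"dx": 3.4, "dy": 3.5, "wz": 5.3},
    {"dx": 3.4, "dy": 3.5, "wz": 5.3},
  ],
  gripper=1,
)

```text
schema error: expected keys dx, dy, dz, wx, wy, wz
```

step_arm(
  plan=[
    {"dx": 3.4, "dy": 3.5, "wz": 5.3},
    {"dx": 3.4, "dy": 3.5, "wz": 5.3},
    {"dx": 3.4, "dy": 3.5, "wz": 5.3},
    {"dx": 3.4, "dy": 3.5, "wz": 5.3},
    {"dx": 3.4, "dy": 3.5, "wz": 5.3},
  ],
)

```text
schema error: expected keys dx, dy, dz, wx, wy, wz
```

step_arm(
  plan=[
    {"dx": 3.4, "dy": 3.5, "wz": 5.3},
    {"dx": 3.4, "dy": 3.5, "wz": 5.3},
    {"dx": 3.4, "dy": 3.5, "wz": 5.3},
    {"dx": 3.4, "dy": 3.5, "wz": 5.3},
    {"dx": 0, "dy": 0},
  ],
)

```text
schema error: expected keys dx, dy, dz, wx, wy, wz
```

step_arm(
  plan=[
    {"dx": 3.4, "dy": 3.5, "dz": 0, "wx": 0, "wy": 0, "wz": 5.3},
    {"dx": 3.4, "dy": 3.5, "dz": 0, "wx": 0, "wy": 0, "wz": 5.3},
    {"dx": 3.4, "dy": 3.5, "dz": 0, "wx": 0, "wy": 0, "wz": 5.3},
    {"dx": 3.4, "dy": 3.5, "dz": 0, "wx": 0, "wy": 0, "wz": 5.3},
    {"dx": 3.4, "dy": 3.5, "dz": 0, "wx": 0, "wy": 0, "wz": 5.3},
  ],
  gripper=1,
)

```text
time: 2.82
tool_pos: [0.3243, -0.4298, 0.2315]
tcp_rot: [0.937, 0.349, 0.0, 0.0]
ft_force: [0.1, 1.0, -0.7]
grip_width: 1.0
gripper_force: 0.0
```

step_arm(
  plan=[
    {"dx": 3.4, "dy": 3.5, "dz": 0, "wx": 0, "wy": 0, "wz": 5.3},
    {"dx": 3.4, "dy": 3.5, "dz": 0, "wx": 0, "wy": 0, "wz": 5.3},
    {"dx": 3.4, "dy": 3.5, "dz": 0, "wx": 0, "wy": 0, "wz": 5.3},
    {"dx": 3.4, "dy": 3.5, "dz": 0, "wx": 0, "wy": 0, "wz": 5.3},
    {"dx": 3.4, "dy": 3.5, "dz": 0, "wx": 0, "wy": 0, "wz": 5.3},
  ],
)

```text
time: 3.45
tool_pos: [0.4944, -0.2547, 0.2316]
tcp_rot: [0.832, 0.555, 0.0, 0.0]
ft_force: [0.3, -0.9, -0.5]
grip_width: 1.003
gripper_force: 0.0
```

step_arm(
  plan=[
    {"dx": 3.4, "dy": 3.5, "dz": 0, "wx": 0, "wy": 0, "wz": 5.3},
    {"dx": 3.4, "dy": 3.5, "dz": 0, "wx": 0, "wy": 0, "wz": 5.3},
    {"dx": 3.4, "dy": 3.5, "dz": 0, "wx": 0, "wy": 0, "wz": 5.3},
    {"dx": 3.4, "dy": 3.5, "dz": 0, "wx": 0, "wy": 0, "wz": 5.3},
    {"dx": 0, "dy": 0, "dz": 0, "wx": 0, "wy": 0, "wz": 0},
  ],
)

```text
time: 4.08
tool_pos: [0.6312, -0.1135, 0.231]
tcp_rot: [0.715, 0.699, 0.0, 0.0]
ft_force: [-0.5, -0.5, 0.4]
grip_width: 1.002
gripper_force: 0.0
```

step_arm(
  plan=[
    {"dx": 1.9, "dy": 1.6, "dz": 0, "wx": 0, "wy": 0, "wz": 4.9},
    {"dx": 1.9, "dy": 1.6, "dz": 0, "wx": 0, "wy": 0, "wz": 0},
    {"dx": 0, "dy": 0, "dz": -4, "wx": 0, "wy": 0, "wz": 0},
    {"dx": 0, "dy": 0, "dz": -4, "wx": 0, "wy": 0, "wz": 0},
    {"dx": 0, "dy": 0, "dz": -3, "wx": 0, "wy": 0, "wz": 0},
  ],
)

```text
time: 4.7
tool_pos: [0.6657, -0.0847, 0.1194]
tcp_rot: [0.687, 0.727, -0.001, -0.001]
ft_force: [0.3, -0.8, -0.7]
grip_width: 1.002
gripper_force: 0.0
```

step_arm(
  plan=[
    {"dx": 0, "dy": 0, "dz": -2.5, "wx": 0, "wy": 0, "wz": 0},
    {"dx": 0, "dy": 0, "dz": -2.5, "wx": 0, "wy": 0, "wz": 0},
    {"dx": 0, "dy": 0, "dz": -2.5, "wx": 0, "wy": 0, "wz": 0},
    {"dx": 0, "dy": 0, "dz": -2.1, "wx": 0, "wy": 0, "wz": 0},
    {"dx": 0, "dy": 0, "dz": 0, "wx": 0, "wy": 0, "wz": 0},
  ],
)

```text
time: 5.32
tool_pos: [0.6646, -0.0844, 0.0233]
tcp_rot: [0.687, 0.727, -0.001, -0.002]
ft_force: [0.7, 0.2, 0.2]
grip_width: 0.997
gripper_force: 0.0
```

```bash
cat > look.py <<'E'
from fit import *
import sys
c,x0,y0,x1,y1,f,name=sys.argv[1],*map(int,sys.argv[2:7]),sys.argv[7]
b=cv2.resize(cams.read_camera(c)[y0:y1,x0:x1],None,fx=f,fy=f,interpolation=cv2.INTER_CUBIC)
cv2.imwrite("pics/"+name,cv2.convertScaleAbs(b,alpha=1.4))
E
python3 look.py side 200 110 350 260 4 jar1.png
```

```text
(no output)
```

View pics/jar1.png

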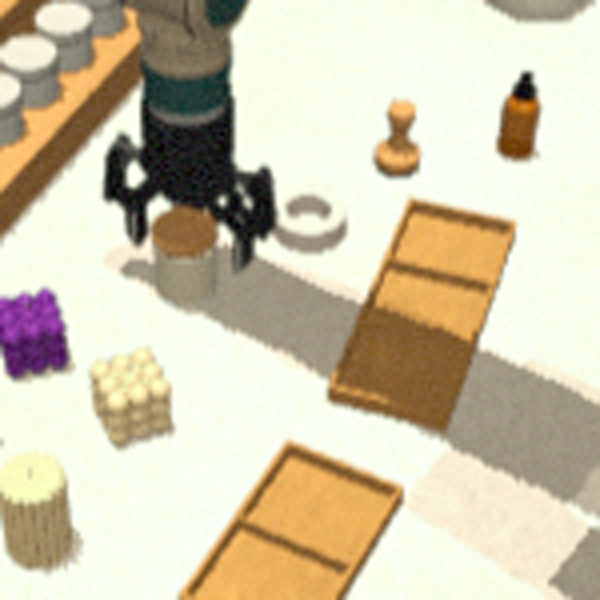

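The fingers straddle the jar, at about (125,225) and (245,260) in the crop, and clear the tape roll. Closing now.

step_arm(
  plan=[
    {"dx": 0, "dy": 0, "dz": 0, "wx": 0, "wy": 0, "wz": 0},
    {"dx": 0, "dy": 0, "dz": 0, "wx": 0, "wy": 0, "wz": 0},
    {"dx": 0, "dy": 0, "dz": 0, "wx": 0, "wy": 0, "wz": 0},
    {"dx": 0, "dy": 0, "dz": 0, "wx": 0, "wy": 0, "wz": 0},
    {"dx": 0, "dy": 0, "dz": 0, "wx": 0, "wy": 0, "wz": 0},
  ],
  gripper=0,
)

```text
time: 6.0
tool_pos: [0.6686, -0.0844, 0.0271]
tcp_rot: [0.686, 0.727, 0.001, 0.001]
ft_force: [-0.6, -0.4, 6.3]
grip_width: 0.643
gripper_force: 64.0
```

step_arm(
  plan=[
    {"dx": 0, "dy": 0, "dz": 0, "wx": 0, "wy": 0, "wz": 0},
    {"dx": 0, "dy": 0, "dz": 1, "wx": 0, "wy": 0, "wz": 0},
    {"dx": 0, "dy": 0, "dz": 2, "wx": 0, "wy": 0, "wz": 0},
    {"dx": 0, "dy": 0, "dz": 2, "wx": 0, "wy": 0, "wz": 0},
    {"dx": 0, "dy": 0, "dz": 1, "wx": 0, "wy": 0, "wz": 0},
  ],
)

```text
time: 6.62
tool_pos: [0.6687, -0.0842, 0.088]
tcp_rot: [0.686, 0.727, 0.001, 0.002]
ft_force: [1.0, 0.6, -2.8]
grip_width: 0.639
gripper_force: 63.9
```

step_arm(
  plan=[
    {"dx": -3.4, "dy": -0.9, "dz": 1, "wx": 0, "wy": 0, "wz": 0},
    {"dx": -3.4, "dy": -0.9, "dz": 0, "wx": 0, "wy": 0, "wz": 0},
    {"dx": -3.4, "dy": -0.9, "dz": 0, "wx": 0, "wy": 0, "wz": 0},
    {"dx": -3.4, "dy": -0.9, "dz": 0, "wx": 0, "wy": 0, "wz": 0},
    {"dx": -3.4, "dy": -0.8, "dz": 0, "wx": 0, "wy": 0, "wz": 0},
  ],
)

```text
time: 7.25
tool_pos: [0.4964, -0.1282, 0.0959]
tcp_rot: [0.686, 0.727, 0.0, 0.0]
ft_force: [0.6, -0.2, -2.3]
grip_width: 0.64
gripper_force: 64.6
```

step_arm(
  plan=[
    {"dx": -3.4, "dy": -0.8, "dz": 0, "wx": 0, "wy": 0, "wz": 0},
    {"dx": 0, "dy": 0, "dz": 0, "wx": 0, "wy": 0, "wz": 0},
    {"dx": 0, "dy": 0, "dz": -2, "wx": 0, "wy": 0, "wz": 0},
    {"dx": 0, "dy": 0, "dz": -1.5, "wx": 0, "wy": 0, "wz": 0},
    {"dx": 0, "dy": 0, "dz": 0, "wx": 0, "wy": 0, "wz": 0},
  ],
)

```text
time: 7.88
tool_pos: [0.4625, -0.1353, 0.0591]
tcp_rot: [0.686, 0.727, -0.0, -0.001]
ft_force: [1.2, 0.3, -3.9]
grip_width: 0.638
gripper_force: 64.8
```

```bash
cat > obs.py <<'E'
# obs.py name z guess_x guess_y : held/placed object, known base height z
from fit import *
import sys
n=sys.argv[1]; z,x,y=map(float,sys.argv[2:5])
s=sensors.get_state(); print("tcp",np.round(s["tool_pos"],4),"F",np.round(s["ft_force"],1))
for c in K:
    cams.read_camera(c)
p={c:proj(c,[x,y,z+.03])[0] for c in K}
m={c:near(n,c,p[c]) for c in K}; m={c:v for c,v in m.items() if v is not None}
if m:
    r=fit(n,m,(x,y),z=z,yaws=(0,-.1) if "box" in n else (0,)); print(n,list(m),np.round(r.x,2),round(r.fun,3))
else: print("none",p)
E
python3 obs.py jar_candle 0.03 .465 -.133; python3 look.py side 200 110 350 260 4 jar2.png
```

```text
tcp [ 0.4625 -0.1353  0.0591] F [ 1.2  0.3 -3.9]
jar_candle ['side', 'top'] [ 46.41 -13.2    0.13] 0.447
```

View pics/jar2.png

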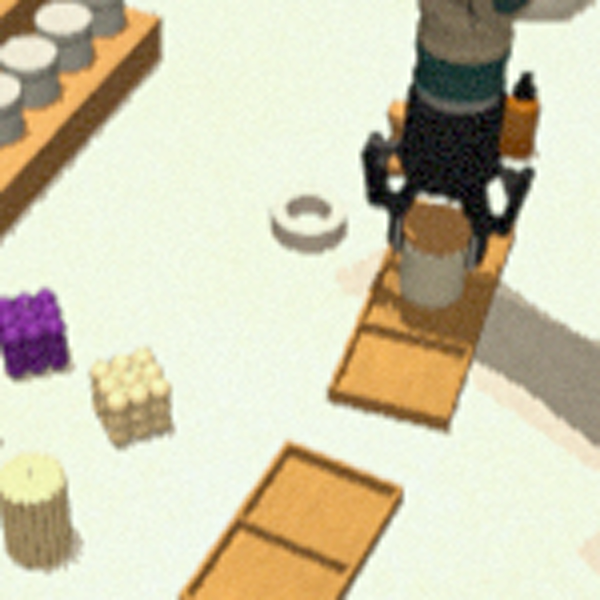

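The jar hangs over the middle compartment, at about (435,255) in the crop. I'm lowering it gently and watching the force.

step_arm(
  plan=[
    {"dx": 0.2, "dy": 0, "dz": -1, "wx": 0, "wy": 0, "wz": 0},
    {"dx": 0, "dy": 0, "dz": -1, "wx": 0, "wy": 0, "wz": 0},
    {"dx": 0, "dy": 0, "dz": -0.3, "wx": 0, "wy": 0, "wz": 0},
    {"dx": 0, "dy": 0, "dz": -0.2, "wx": 0, "wy": 0, "wz": 0},
    {"dx": 0, "dy": 0, "dz": 0, "wx": 0, "wy": 0, "wz": 0},
  ],
)

```text
time: 8.75
tool_pos: [0.4652, -0.1359, 0.0352]
tcp_rot: [0.686, 0.727, -0.0, -0.0]
ft_force: [0.2, 0.0, -3.3]
grip_width: 0.645
gripper_force: 64.8
```

step_arm(
  plan=[
    {"dx": 0, "dy": 0, "dz": -0.1, "wx": 0, "wy": 0, "wz": 0},
    {"dx": 0, "dy": 0, "dz": -0.1, "wx": 0, "wy": 0, "wz": 0},
    {"dx": 0, "dy": 0, "dz": 0, "wx": 0, "wy": 0, "wz": 0},
  ],
)

```text
time: 9.12
tool_pos: [0.4653, -0.1359, 0.0333]
tcp_rot: [0.686, 0.727, 0.0, 0.0]
ft_force: [-1.1, 0.2, -2.5]
grip_width: 0.648
gripper_force: 64.8
```

step_arm(
  plan=[
    {"dx": 0, "dy": 0, "dz": -0.1, "wx": 0, "wy": 0, "wz": 0},
    {"dx": 0, "dy": 0, "dz": -0.1, "wx": 0, "wy": 0, "wz": 0},
    {"dx": 0, "dy": 0, "dz": 0, "wx": 0, "wy": 0, "wz": 0},
  ],
)

```text
time: 9.5
tool_pos: [0.4652, -0.1359, 0.0312]
tcp_rot: [0.686, 0.727, -0.0, -0.0]
ft_force: [0.2, 0.8, -2.4]
grip_width: 0.641
gripper_force: 64.8
```

step_arm(
  plan=[
    {"dx": 0, "dy": 0, "dz": -0.1, "wx": 0, "wy": 0, "wz": 0},
    {"dx": 0, "dy": 0, "dz": 0, "wx": 0, "wy": 0, "wz": 0},
  ],
)

```text
time: 9.75
tool_pos: [0.4652, -0.1359, 0.0302]
tcp_rot: [0.686, 0.727, -0.0, -0.0]
ft_force: [-0.3, 0.3, -2.0]
grip_width: 0.643
gripper_force: 64.8
```

step_arm(
  plan=[
    {"dx": 0, "dy": 0, "dz": -0.1, "wx": 0, "wy": 0, "wz": 0},
    {"dx": 0, "dy": 0, "dz": 0, "wx": 0, "wy": 0, "wz": 0},
  ],
)

```text
time: 10.0
tool_pos: [0.4653, -0.1359, 0.0301]
tcp_rot: [0.686, 0.727, -0.0, -0.0]
ft_force: [-2.9, 1.3, 5.7]
grip_width: 0.646
gripper_force: 65.5
```

step_arm(
  plan=[
    {"dx": 0, "dy": 0, "dz": -0.05, "wx": 0, "wy": 0, "wz": 0},
    {"dx": 0, "dy": 0, "dz": 0, "wx": 0, "wy": 0, "wz": 0},
  ],
)

```text
time: 10.25
tool_pos: [0.4653, -0.1359, 0.0301]
tcp_rot: [0.686, 0.727, -0.0, -0.0]
ft_force: [-4.2, 1.9, 9.8]
grip_width: 0.642
gripper_force: 65.6
```

The jar touched down at exactly grasp height + 3 mm. Releasing, then on to the tin.

step_arm(
  plan=[
    {"dx": 0, "dy": 0, "dz": 0, "wx": 0, "wy": 0, "wz": 0},
    {"dx": 0, "dy": 0, "dz": 0, "wx": 0, "wy": 0, "wz": 0},
    {"dx": 0, "dy": 0, "dz": 0, "wx": 0, "wy": 0, "wz": 0},
    {"dx": 0, "dy": 0, "dz": 0, "wx": 0, "wy": 0, "wz": 0},
    {"dx": 0, "dy": 0, "dz": 0, "wx": 0, "wy": 0, "wz": 0},
  ],
  gripper=1,
)

```text
time: 10.88
tool_pos: [0.4653, -0.1359, 0.0287]
tcp_rot: [0.686, 0.727, -0.0, -0.0]
ft_force: [0.2, -0.6, -0.2]
grip_width: 1.0
gripper_force: 0.0
```

step_arm(
  plan=[
    {"dx": 0, "dy": 0, "dz": 1.5, "wx": 0, "wy": 0, "wz": 0},
    {"dx": 0, "dy": 0, "dz": 3, "wx": 0, "wy": 0, "wz": 0},
    {"dx": 0, "dy": 0, "dz": 4, "wx": 0, "wy": 0, "wz": 0},
    {"dx": 0, "dy": 2, "dz": 4, "wx": 0, "wy": 0, "wz": 0},
    {"dx": 0, "dy": 4, "dz": 1, "wx": 0, "wy": 0, "wz": 0},
  ],
)

```text
time: 11.5
tool_pos: [0.4683, -0.077, 0.1684]
tcp_rot: [0.687, 0.726, 0.002, 0.004]
ft_force: [-0.6, 0.7, -0.7]
grip_width: 1.0
gripper_force: 0.0
```

step_arm(
  plan=[
    {"dx": 0.1, "dy": 5, "dz": 0, "wx": 0, "wy": 0, "wz": 0},
    {"dx": 0.1, "dy": 5, "dz": 0, "wx": 0, "wy": 0, "wz": 0},
    {"dx": 0.1, "dy": 5, "dz": 0, "wx": 0, "wy": 0, "wz": 0},
    {"dx": 0.1, "dy": 5, "dz": 0, "wx": 0, "wy": 0, "wz": 0},
    {"dx": 0.1, "dy": 5, "dz": 0, "wx": 0, "wy": 0, "wz": 0},
  ],
)

```text
time: 12.12
tool_pos: [0.4704, 0.1758, 0.1651]
tcp_rot: [0.686, 0.727, 0.001, 0.001]
ft_force: [1.3, -0.2, 0.1]
grip_width: 1.002
gripper_force: 0.0
```

step_arm(
  plan=[
    {"dx": 0.2, "dy": 5, "dz": 0, "wx": 0, "wy": 0, "wz": 0},
    {"dx": 0.2, "dy": 5, "dz": 0, "wx": 0, "wy": 0, "wz": 0},
    {"dx": 0.2, "dy": 5, "dz": 0, "wx": 0, "wy": 0, "wz": 0},
    {"dx": 0.2, "dy": 5, "dz": 0, "wx": 0, "wy": 0, "wz": 0},
    {"dx": 0.2, "dy": 5, "dz": 0, "wx": 0, "wy": 0, "wz": 0},
  ],
)

```text
time: 12.75
tool_pos: [0.4803, 0.4259, 0.1651]
tcp_rot: [0.686, 0.727, 0.001, 0.0]
ft_force: [0.7, -0.0, 0.4]
grip_width: 1.0
gripper_force: 0.0
```

```bash
python3 obs.py jar_candle 0.003 .465 -.133; python3 obs.py long_box 0 .465 -.133;python3 obs.py travel_tin 0 .48 .427
```

```text
tcp [0.4803 0.4259 0.1651] F [ 0.7 -0.   0.4]
jar_candle ['side', 'top'] [ 46.65 -13.15   0.07] 0.067
tcp [0.4801 0.4248 0.1645] F [-0.1 -0.5  0.7]
long_box ['side', 'top'] [ 46.49 -13.22   0.06] 0.219
tcp [0.4802 0.4229 0.1641] F [ 0.9 -0.5 -0.2]
travel_tin ['side', 'top'] [47.96 42.67  0.06] 0.111
```

step_arm(
  plan=[
    {"dx": 0, "dy": 0.3, "dz": -3, "wx": 0, "wy": 0, "wz": 0},
    {"dx": 0, "dy": 0, "dz": -4, "wx": 0, "wy": 0, "wz": 0},
    {"dx": 0, "dy": 0, "dz": -3.5, "wx": 0, "wy": 0, "wz": 0},
    {"dx": 0, "dy": 0, "dz": -2.5, "wx": 0, "wy": 0, "wz": 0},
    {"dx": 0, "dy": 0, "dz": -1.2, "wx": 0, "wy": 0, "wz": 0},
  ],
)

```text
time: 13.98
tool_pos: [0.4793, 0.426, 0.0201]
tcp_rot: [0.687, 0.727, -0.001, -0.0]
ft_force: [-0.5, -0.0, 0.5]
grip_width: 1.001
gripper_force: 0.0
```

step_arm(
  plan=[
    {"dx": 0, "dy": 0, "dz": 0, "wx": 0, "wy": 0, "wz": 0},
    {"dx": 0, "dy": 0, "dz": 0, "wx": 0, "wy": 0, "wz": 0},
  ],
)

```text
time: 14.22
tool_pos: [0.4813, 0.4277, 0.0232]
tcp_rot: [0.687, 0.727, 0.001, 0.0]
ft_force: [0.2, -0.5, 0.3]
grip_width: 1.001
gripper_force: 0.0
```

step_arm(
  plan=[
    {"dx": 0, "dy": 0, "dz": 0, "wx": 0, "wy": 0, "wz": 0},
    {"dx": 0, "dy": 0, "dz": 0, "wx": 0, "wy": 0, "wz": 0},
    {"dx": 0, "dy": 0, "dz": 0, "wx": 0, "wy": 0, "wz": 0},
    {"dx": 0, "dy": 0, "dz": 0, "wx": 0, "wy": 0, "wz": 0},
    {"dx": 0, "dy": 0, "dz": 0, "wx": 0, "wy": 0, "wz": 0},
  ],
  gripper=0,
)

```text
time: 14.85
tool_pos: [0.4813, 0.4279, 0.0233]
tcp_rot: [0.686, 0.727, 0.001, 0.0]
ft_force: [-0.3, -0.2, 6.1]
grip_width: 0.613
gripper_force: 63.7
```

step_arm(
  plan=[
    {"dx": 0, "dy": 0, "dz": 0, "wx": 0, "wy": 0, "wz": 0},
  ],
)

```text
time: 14.98
tool_pos: [0.4812, 0.4279, 0.0233]
tcp_rot: [0.686, 0.727, 0.001, 0.0]
ft_force: [-0.7, -0.5, 6.1]
grip_width: 0.609
gripper_force: 63.7
```

step_arm(
  plan=[
    {"dx": 0, "dy": 0, "dz": 1.5, "wx": 0, "wy": 0, "wz": 0},
    {"dx": 0, "dy": 0, "dz": 3, "wx": 0, "wy": 0, "wz": 0},
    {"dx": 0, "dy": 0, "dz": 3.5, "wx": 0, "wy": 0, "wz": 0},
    {"dx": 0, "dy": -2, "dz": 1, "wx": 0, "wy": 0, "wz": 0},
    {"dx": -0.1, "dy": -3.8, "dz": 0, "wx": 0, "wy": 0, "wz": 0},
  ],
)

```text
time: 15.6
tool_pos: [0.4798, 0.3686, 0.1127]
tcp_rot: [0.686, 0.728, 0.001, 0.001]
ft_force: [0.5, -0.8, -2.6]
grip_width: 0.611
gripper_force: 63.0
```

step_arm(
  plan=[
    {"dx": -0.2, "dy": -5, "dz": 0, "wx": 0, "wy": 0, "wz": 0},
    {"dx": -0.2, "dy": -5, "dz": 0, "wx": 0, "wy": 0, "wz": 0},
    {"dx": -0.2, "dy": -5, "dz": 0, "wx": 0, "wy": 0, "wz": 0},
    {"dx": -0.2, "dy": -5, "dz": 0, "wx": 0, "wy": 0, "wz": 0},
    {"dx": -0.2, "dy": -5, "dz": 0, "wx": 0, "wy": 0, "wz": 0},
  ],
)

```text
time: 16.23
tool_pos: [0.4671, 0.1164, 0.1107]
tcp_rot: [0.687, 0.727, -0.001, -0.0]
ft_force: [0.9, 0.1, -1.6]
grip_width: 0.61
gripper_force: 63.0
```

step_arm(
  plan=[
    {"dx": -0.3, "dy": -5, "dz": 0, "wx": 0, "wy": 0, "wz": 0},
    {"dx": -0.3, "dy": -5, "dz": 0, "wx": 0, "wy": 0, "wz": 0},
    {"dx": -0.4, "dy": -4, "dz": 0, "wx": 0, "wy": 0, "wz": 0},
    {"dx": 0, "dy": -3, "dz": 0, "wx": 0, "wy": 0, "wz": 0},
    {"dx": 0, "dy": 0, "dz": 0, "wx": 0, "wy": 0, "wz": 0},
  ],
)

```text
time: 16.85
tool_pos: [0.4575, -0.0529, 0.1109]
tcp_rot: [0.688, 0.726, -0.001, -0.001]
ft_force: [-0.5, 0.0, -1.8]
grip_width: 0.606
gripper_force: 63.0
```

```bash
python3 - <<'E'
from station import sensors
for i in range(1): print(sensors.get_state()["tool_pos"])
E
python3 obs.py travel_tin .089 .46 -.05
```

```text
[ 0.45746415 -0.05288166  0.11092669]
tcp [ 0.4575 -0.0529  0.1109] F [-0.5  0.  -1.8]
travel_tin ['side'] [ 4.59e+01 -5.20e+00  1.00e-02] 0.061
```

step_arm(
  plan=[
    {"dx": 0.2, "dy": 0.3, "dz": -2, "wx": 0, "wy": 0, "wz": 0},
    {"dx": 0, "dy": 0, "dz": -3, "wx": 0, "wy": 0, "wz": 0},
    {"dx": 0, "dy": 0, "dz": -2, "wx": 0, "wy": 0, "wz": 0},
    {"dx": 0, "dy": 0, "dz": -0.5, "wx": 0, "wy": 0, "wz": 0},
    {"dx": 0, "dy": 0, "dz": 0, "wx": 0, "wy": 0, "wz": 0},
  ],
)

```text
time: 17.68
tool_pos: [0.4612, -0.0473, 0.0368]
tcp_rot: [0.686, 0.728, -0.0, -0.0]
ft_force: [0.2, -0.4, -1.8]
grip_width: 0.61
gripper_force: 63.0
```

step_arm(
  plan=[
    {"dx": 0, "dy": 0, "dz": 0, "wx": 0, "wy": 0, "wz": 0},
  ],
)

```text
time: 17.8
tool_pos: [0.4623, -0.0479, 0.0377]
tcp_rot: [0.686, 0.727, 0.0, 0.001]
ft_force: [0.9, -0.3, -1.8]
grip_width: 0.61
gripper_force: 63.0
```

step_arm(
  plan=[
    {"dx": -0.2, "dy": -0.2, "dz": -0.5, "wx": 0, "wy": 0, "wz": 0},
    {"dx": 0, "dy": 0, "dz": -0.3, "wx": 0, "wy": 0, "wz": 0},
    {"dx": 0, "dy": 0, "dz": -0.2, "wx": 0, "wy": 0, "wz": 0},
    {"dx": 0, "dy": 0, "dz": 0, "wx": 0, "wy": 0, "wz": 0},
    {"dx": 0, "dy": 0, "dz": 0, "wx": 0, "wy": 0, "wz": 0},
  ],
)

```text
time: 18.42
tool_pos: [0.4594, -0.0499, 0.0268]
tcp_rot: [0.686, 0.727, 0.0, 0.0]
ft_force: [-0.5, 0.3, -1.9]
grip_width: 0.609
gripper_force: 63.0
```

step_arm(
  plan=[
    {"dx": 0, "dy": 0, "dz": -0.1, "wx": 0, "wy": 0, "wz": 0},
    {"dx": 0, "dy": 0, "dz": 0, "wx": 0, "wy": 0, "wz": 0},
  ],
)

```text
time: 18.68
tool_pos: [0.4595, -0.05, 0.0263]
tcp_rot: [0.686, 0.727, 0.0, 0.0]
ft_force: [-0.9, -0.0, 3.4]
grip_width: 0.61
gripper_force: 63.6
```

step_arm(
  plan=[
    {"dx": 0, "dy": 0, "dz": -0.1, "wx": 0, "wy": 0, "wz": 0},
    {"dx": 0, "dy": 0, "dz": 0, "wx": 0, "wy": 0, "wz": 0},
  ],
)

```text
time: 18.92
tool_pos: [0.4596, -0.05, 0.0262]
tcp_rot: [0.686, 0.727, -0.0, 0.0]
ft_force: [-3.9, 0.4, 13.6]
grip_width: 0.613
gripper_force: 64.7
```

step_arm(
  plan=[
    {"dx": 0, "dy": 0, "dz": 0, "wx": 0, "wy": 0, "wz": 0},
    {"dx": 0, "dy": 0, "dz": 0, "wx": 0, "wy": 0, "wz": 0},
    {"dx": 0, "dy": 0, "dz": 0, "wx": 0, "wy": 0, "wz": 0},
    {"dx": 0, "dy": 0, "dz": 0, "wx": 0, "wy": 0, "wz": 0},
    {"dx": 0, "dy": 0, "dz": 0, "wx": 0, "wy": 0, "wz": 0},
  ],
  gripper=1,
)

```text
time: 19.55
tool_pos: [0.4592, -0.0499, 0.0247]
tcp_rot: [0.686, 0.727, -0.0, -0.0]
ft_force: [-0.5, 0.3, -0.3]
grip_width: 0.997
gripper_force: 0.0
```

step_arm(
  plan=[
    {"dx": 0, "dy": 0, "dz": 1.5, "wx": 0, "wy": 0, "wz": 0},
    {"dx": 0, "dy": 0, "dz": 3, "wx": 0, "wy": 0, "wz": 0},
    {"dx": 0, "dy": 0, "dz": 4, "wx": 0, "wy": 0, "wz": 0},
    {"dx": 0, "dy": 0, "dz": 4, "wx": 0, "wy": 0, "wz": 0},
    {"dx": 0, "dy": -2, "dz": 2, "wx": 0, "wy": 0, "wz": 0},
  ],
)

```text
time: 20.18
tool_pos: [0.4607, -0.0698, 0.1735]
tcp_rot: [0.686, 0.728, 0.001, 0.002]
ft_force: [0.6, 0.2, 0.2]
grip_width: 1.001
gripper_force: 0.0
```

step_arm(
  plan=[
    {"dx": 0, "dy": -5, "dz": 0, "wx": 0, "wy": 0, "wz": 0},
    {"dx": 0, "dy": -5, "dz": 0, "wx": 0, "wy": 0, "wz": 0},
    {"dx": 0, "dy": -5, "dz": 0, "wx": 0, "wy": 0, "wz": 0},
    {"dx": 0, "dy": -5, "dz": 0, "wx": 0, "wy": 0, "wz": 0},
    {"dx": 0, "dy": -5, "dz": 0, "wx": 0, "wy": 0, "wz": 0},
  ],
)

```text
time: 20.8
tool_pos: [0.4593, -0.3217, 0.1711]
tcp_rot: [0.687, 0.727, 0.0, 0.001]
ft_force: [0.7, 0.4, 0.5]
grip_width: 1.001
gripper_force: 0.0
```

step_arm(
  plan=[
    {"dx": 0, "dy": -4, "dz": 0, "wx": 0, "wy": 0, "wz": 0},
    {"dx": 0, "dy": -2.5, "dz": 0, "wx": 0, "wy": 0, "wz": 0},
    {"dx": 0, "dy": 0, "dz": 0, "wx": 0, "wy": 0, "wz": 0},
    {"dx": 0, "dy": 0, "dz": 0, "wx": 0, "wy": 0, "wz": 0},
  ],
)

```text
time: 21.3
tool_pos: [0.4591, -0.3836, 0.1699]
tcp_rot: [0.686, 0.727, 0.0, -0.001]
ft_force: [-0.7, 0.2, -0.5]
grip_width: 0.999
gripper_force: 0.0
```

```bash
python3 obs.py travel_tin 0.003 .46 -.05; python3 obs.py dropper_bottle 0 .46 -.384; python3 look.py side 200 110 350 260 4 t2.png
```

```text
tcp [ 0.4591 -0.3836  0.1699] F [-0.7  0.2 -0.5]
travel_tin ['side', 'top'] [46.08 -5.07  0.08] 0.07
tcp [ 0.4593 -0.3836  0.1699] F [ 0.2 -0.4  0.1]
dropper_bottle ['side', 'top'] [ 46.02 -38.31   0.08] 0.239
```

View pics/t2.png

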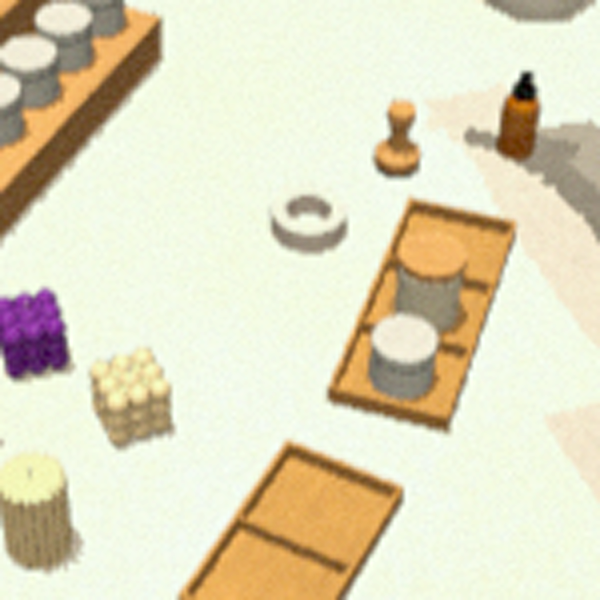

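The jar stands in the middle compartment (crop (430,285)) and the tin in the +y one (403,355), both upright. Next the dropper bottle.

step_arm(
  plan=[
    {"dx": 0.1, "dy": 0, "dz": -3, "wx": 0, "wy": 0, "wz": 0},
    {"dx": 0, "dy": 0, "dz": -4, "wx": 0, "wy": 0, "wz": 0},
    {"dx": 0, "dy": 0, "dz": -3, "wx": 0, "wy": 0, "wz": 0},
    {"dx": 0, "dy": 0, "dz": -2, "wx": 0, "wy": 0, "wz": 0},
    {"dx": 0, "dy": 0, "dz": 0, "wx": 0, "wy": 0, "wz": 0},
  ],
)

```text
time: 22.38
tool_pos: [0.4589, -0.3835, 0.0479]
tcp_rot: [0.686, 0.727, 0.0, -0.002]
ft_force: [0.9, 0.5, 0.1]
grip_width: 1.002
gripper_force: 0.0
```

step_arm(
  plan=[
    {"dx": 0, "dy": 0, "dz": -1, "wx": 0, "wy": 0, "wz": 0},
    {"dx": 0, "dy": 0, "dz": -1, "wx": 0, "wy": 0, "wz": 0},
    {"dx": 0, "dy": 0, "dz": -0.6, "wx": 0, "wy": 0, "wz": 0},
    {"dx": 0, "dy": 0, "dz": 0, "wx": 0, "wy": 0, "wz": 0},
    {"dx": 0, "dy": 0, "dz": 0, "wx": 0, "wy": 0, "wz": 0},
  ],
)

```text
time: 23.0
tool_pos: [0.4605, -0.3851, 0.0241]
tcp_rot: [0.686, 0.727, -0.0, 0.0]
ft_force: [-0.3, 0.3, 0.2]
grip_width: 1.001
gripper_force: 0.0
```

```bash
python3 look.py side 260 70 400 170 5 d1.png
```

```text
(no output)
```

View pics/d1.png

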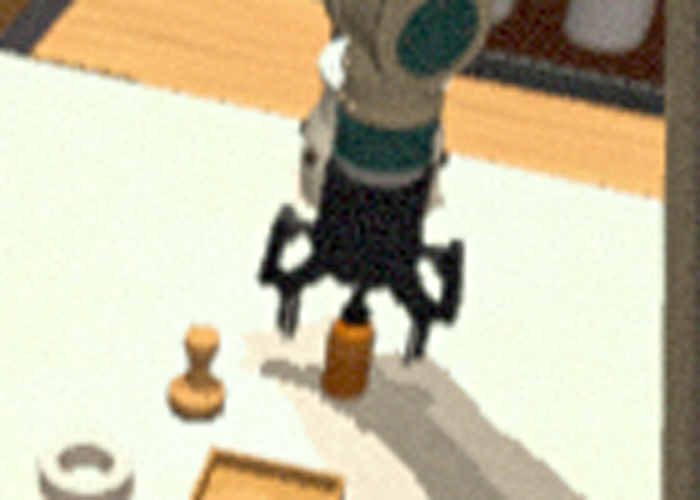

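The fingers, at (288,320) and (415,340), are centred on the bottle at (348,355) and clear of the stamp. Closing.

step_arm(
  plan=[
    {"dx": 0, "dy": 0, "dz": 0, "wx": 0, "wy": 0, "wz": 0},
    {"dx": 0, "dy": 0, "dz": 0, "wx": 0, "wy": 0, "wz": 0},
    {"dx": 0, "dy": 0, "dz": 0, "wx": 0, "wy": 0, "wz": 0},
    {"dx": 0, "dy": 0, "dz": 0, "wx": 0, "wy": 0, "wz": 0},
    {"dx": 0, "dy": 0, "dz": 0, "wx": 0, "wy": 0, "wz": 0},
  ],
  gripper=0,
)

```text
time: 23.68
tool_pos: [0.4606, -0.3853, 0.0242]
tcp_rot: [0.686, 0.727, -0.0, 0.0]
ft_force: [0.7, 0.0, 2.6]
grip_width: 0.404
gripper_force: 59.7
```

step_arm(
  plan=[
    {"dx": 0, "dy": 0, "dz": 0, "wx": 0, "wy": 0, "wz": 0},
    {"dx": 0, "dy": 0, "dz": 0, "wx": 0, "wy": 0, "wz": 0},
  ],
)

```text
time: 23.92
tool_pos: [0.4606, -0.3853, 0.0242]
tcp_rot: [0.686, 0.727, -0.0, 0.0]
ft_force: [-0.1, -0.3, 3.2]
grip_width: 0.409
gripper_force: 59.7
```

step_arm(
  plan=[
    {"dx": 0, "dy": 0, "dz": 1.5, "wx": 0, "wy": 0, "wz": 0},
    {"dx": 0, "dy": 0, "dz": 3, "wx": 0, "wy": 0, "wz": 0},
    {"dx": 0, "dy": 0, "dz": 2.5, "wx": 0, "wy": 0, "wz": 0},
    {"dx": 0, "dy": 0, "dz": 0, "wx": 0, "wy": 0, "wz": 0},
  ],
)

```text
time: 24.42
tool_pos: [0.4616, -0.3862, 0.0963]
tcp_rot: [0.686, 0.727, -0.0, 0.002]
ft_force: [0.3, -0.0, -0.4]
grip_width: 0.406
gripper_force: 59.8
```

step_arm(
  plan=[
    {"dx": 0.2, "dy": 3, "dz": 0, "wx": 0, "wy": 0, "wz": 0},
    {"dx": 0.2, "dy": 4, "dz": 0, "wx": 0, "wy": 0, "wz": 0},
    {"dx": 0.2, "dy": 4, "dz": 0, "wx": 0, "wy": 0, "wz": 0},
    {"dx": 0.2, "dy": 4, "dz": 0, "wx": 0, "wy": 0, "wz": 0},
    {"dx": 0.1, "dy": 2, "dz": 0, "wx": 0, "wy": 0, "wz": 0},
  ],
)

```text
time: 25.05
tool_pos: [0.4677, -0.2123, 0.0923]
tcp_rot: [0.686, 0.728, -0.0, -0.002]
ft_force: [0.1, -1.3, 0.3]
grip_width: 0.405
gripper_force: 59.8
```

step_arm(
  plan=[
    {"dx": 0, "dy": 0, "dz": 0, "wx": 0, "wy": 0, "wz": 0},
    {"dx": 0, "dy": 0, "dz": -2.5, "wx": 0, "wy": 0, "wz": 0},
    {"dx": 0, "dy": 0, "dz": -2.5, "wx": 0, "wy": 0, "wz": 0},
    {"dx": 0, "dy": 0, "dz": 0, "wx": 0, "wy": 0, "wz": 0},
    {"dx": 0, "dy": 0, "dz": 0, "wx": 0, "wy": 0, "wz": 0},
  ],
)

```text
time: 25.68
tool_pos: [0.4698, -0.216, 0.0443]
tcp_rot: [0.687, 0.727, -0.0, 0.0]
ft_force: [0.2, -0.4, -0.1]
grip_width: 0.403
gripper_force: 59.9
```

```bash
python3 obs.py dropper_bottle 0.022 .47 -.216; python3 obs.py dropper_bottle 0.022 .47 -.216;python3 obs.py long_box 0 .465 -.133
```

```text
tcp [ 0.4698 -0.216   0.0443] F [ 0.2 -0.4 -0.1]
dropper_bottle ['side'] [ 47.4  -22.85   0.06] 0.401
tcp [ 0.4702 -0.2157  0.0449] F [ 0.  -0.3 -0.1]
none {'side': array([313.95840118, 162.24898296]), 'top': array([333.93465902, 243.31085173])}
tcp [ 0.4696 -0.2151  0.0443] F [ 0.1  0.3 -0.6]
long_box ['side', 'top'] [ 46.52 -13.     0.07] 0.471
```

step_arm(
  plan=[
    {"dx": 0, "dy": 0, "dz": -0.8, "wx": 0, "wy": 0, "wz": 0},
    {"dx": 0, "dy": 0, "dz": -0.5, "wx": 0, "wy": 0, "wz": 0},
    {"dx": 0, "dy": 0, "dz": -0.3, "wx": 0, "wy": 0, "wz": 0},
    {"dx": 0, "dy": 0, "dz": 0, "wx": 0, "wy": 0, "wz": 0},
    {"dx": 0, "dy": 0, "dz": 0, "wx": 0, "wy": 0, "wz": 0},
  ],
)

```text
time: 26.9
tool_pos: [0.4693, -0.2149, 0.0277]
tcp_rot: [0.686, 0.727, 0.0, 0.0]
ft_force: [-0.1, 0.4, -0.6]
grip_width: 0.404
gripper_force: 60.0
```

step_arm(
  plan=[
    {"dx": 0, "dy": 0, "dz": -0.1, "wx": 0, "wy": 0, "wz": 0},
    {"dx": 0, "dy": 0, "dz": 0, "wx": 0, "wy": 0, "wz": 0},
  ],
)

```text
time: 27.15
tool_pos: [0.4695, -0.215, 0.0272]
tcp_rot: [0.686, 0.727, 0.0, 0.0]
ft_force: [-0.9, 1.4, 2.5]
grip_width: 0.404
gripper_force: 60.2
```

step_arm(
  plan=[
    {"dx": 0, "dy": 0, "dz": -0.1, "wx": 0, "wy": 0, "wz": 0},
    {"dx": 0, "dy": 0, "dz": 0, "wx": 0, "wy": 0, "wz": 0},
  ],
)

```text
time: 27.4
tool_pos: [0.4695, -0.215, 0.0272]
tcp_rot: [0.686, 0.727, -0.0, 0.0]
ft_force: [-3.1, 1.7, 10.8]
grip_width: 0.403
gripper_force: 61.0
```

step_arm(
  plan=[
    {"dx": 0, "dy": 0, "dz": 0, "wx": 0, "wy": 0, "wz": 0},
    {"dx": 0, "dy": 0, "dz": 0, "wx": 0, "wy": 0, "wz": 0},
    {"dx": 0, "dy": 0, "dz": 0, "wx": 0, "wy": 0, "wz": 0},
    {"dx": 0, "dy": 0, "dz": 0, "wx": 0, "wy": 0, "wz": 0},
    {"dx": 0, "dy": 0, "dz": 0, "wx": 0, "wy": 0, "wz": 0},
  ],
  gripper=1,
)

```text
time: 28.02
tool_pos: [0.4692, -0.2149, 0.0257]
tcp_rot: [0.686, 0.727, -0.0, -0.0]
ft_force: [-1.7, 0.5, 0.4]
grip_width: 1.0
gripper_force: 0.0
```

step_arm(
  plan=[
    {"dx": 0, "dy": 0, "dz": 1.5, "wx": 0, "wy": 0, "wz": 0},
    {"dx": 0, "dy": 0, "dz": 3, "wx": 0, "wy": 0, "wz": 0},
    {"dx": 0, "dy": 0, "dz": 4, "wx": 0, "wy": 0, "wz": 0},
    {"dx": 0, "dy": 0, "dz": 4, "wx": 0, "wy": 0, "wz": 0},
    {"dx": 0, "dy": 0, "dz": 2, "wx": 0, "wy": 0, "wz": 0},
  ],
)

```text
time: 28.65
tool_pos: [0.4707, -0.2158, 0.1747]
tcp_rot: [0.686, 0.727, 0.001, 0.003]
ft_force: [0.8, 0.1, -0.1]
grip_width: 1.003
gripper_force: 0.0
```

step_arm(
  plan=[
    {"dx": 2.2, "dy": 3.6, "dz": 0, "wx": 0, "wy": 0, "wz": 4.8},
    {"dx": 2.2, "dy": 3.6, "dz": 0, "wx": 0, "wy": 0, "wz": 4.8},
    {"dx": 2.2, "dy": 3.6, "dz": 0, "wx": 0, "wy": 0, "wz": 4.8},
    {"dx": 2.2, "dy": 3.6, "dz": 0, "wx": 0, "wy": 0, "wz": 4.8},
    {"dx": 2.2, "dy": 3.6, "dz": 0, "wx": 0, "wy": 0, "wz": 4.8},
  ],
)

```text
time: 29.28
tool_pos: [0.5801, -0.0337, 0.1721]
tcp_rot: [0.519, 0.855, 0.0, 0.001]
ft_force: [0.4, 0.5, -0.3]
grip_width: 1.001
gripper_force: 0.0
```

step_arm(
  plan=[
    {"dx": 2.2, "dy": 3.6, "dz": 0, "wx": 0, "wy": 0, "wz": 4.8},
    {"dx": 2.2, "dy": 3.6, "dz": 0, "wx": 0, "wy": 0, "wz": 4.8},
    {"dx": 2, "dy": 4, "dz": 0, "wx": 0, "wy": 0, "wz": 4.8},
    {"dx": 0, "dy": 0, "dz": 0, "wx": 0, "wy": 0, "wz": 0},
    {"dx": 0, "dy": 0, "dz": 0, "wx": 0, "wy": 0, "wz": 0},
  ],
)

```text
time: 29.9
tool_pos: [0.643, 0.0769, 0.1714]
tcp_rot: [0.409, 0.912, -0.0, 0.0]
ft_force: [-0.6, -0.1, -0.6]
grip_width: 1.001
gripper_force: 0.0
```

```bash
python3 obs.py dropper_bottle 0.003 .47 -.216; python3 - <<'E'
from fit import *
s=sensors.get_state(); print(np.round(s["tool_pos"],4))
# top-face of bubble: ivory colour segmentation in the side view + net masks, yaw scan
im=cams.read_camera("side"); m={"side":near("bubble_candle","side",(231,208))}
cv2.imwrite("pics/b1.png",cv2.convertScaleAbs(cv2.resize(im[120:270,170:350],None,fx=4,fy=4,interpolation=cv2.INTER_CUBIC),alpha=1.4))
for w in (.55,.65,.75,.85,.95):
    um=up(m["side"])
    f=lambda p:1-((r:=render("bubble_candle","side",p[0]/100,p[1]/100,w))&um).sum()/(r|um).sum()
    q=minimize(f,[64.3,7.7],method="Nelder-Mead",options=dict(initial_simplex=[[64.3,7.7],[65.3,7.7],[64.3,8.7]],xatol=.01,fatol=1e-4)); print(w,np.round(q.x,2),round(q.fun,4))
E
```

```text
tcp [0.643  0.0769 0.1714] F [-0.6 -0.1 -0.6]
dropper_bottle ['side', 'top'] [ 47.09 -21.52   0.06] 0.326
[0.6428 0.076  0.1711]
0.55 [64.7   7.23] 0.2444
0.65 [64.59  7.26] 0.2152
0.75 [64.63  7.27] 0.23
0.85 [64.74  7.32] 0.2499
0.95 [64.8   7.59] 0.2669
```

View pics/b1.png

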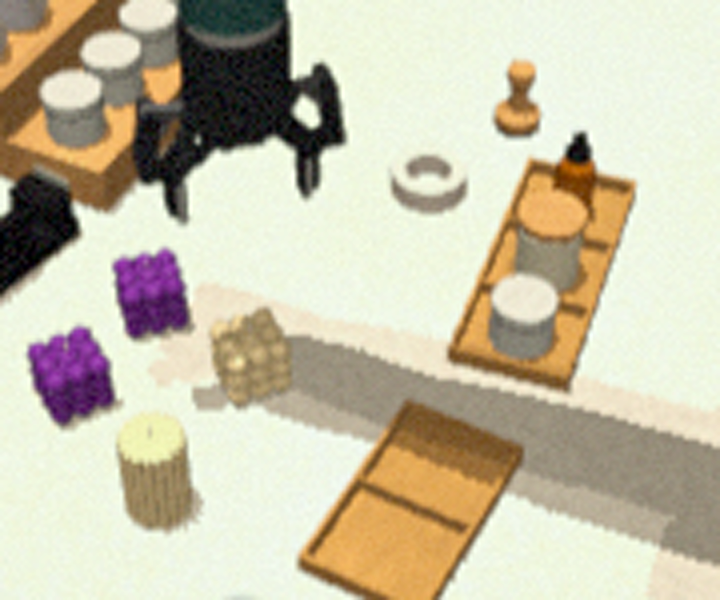

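The bottle stands in the last compartment at (578,165). The ivory bubble is at (250,358) between the two purple look-alikes and the gripper, and the jaws will close across its free diagonal sides. Descending.

step_arm(
  plan=[
    {"dx": 0.1, "dy": 0, "dz": -3, "wx": 0, "wy": 0, "wz": -1},
    {"dx": 0, "dy": 0, "dz": -4, "wx": 0, "wy": 0, "wz": 0},
    {"dx": 0, "dy": 0, "dz": -3, "wx": 0, "wy": 0, "wz": 0},
    {"dx": 0, "dy": 0, "dz": -1, "wx": 0, "wy": 0, "wz": 0},
    {"dx": 0, "dy": 0, "dz": 0, "wx": 0, "wy": 0, "wz": 0},
  ],
)

```text
time: 30.82
tool_pos: [0.644, 0.0768, 0.0606]
tcp_rot: [0.417, 0.909, -0.0, -0.0]
ft_force: [0.8, -0.2, 1.1]
grip_width: 0.997
gripper_force: 0.0
```

```bash
python3 look.py side 180 130 300 250 5 b2.png
```

```text
(no output)
```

View pics/b2.png

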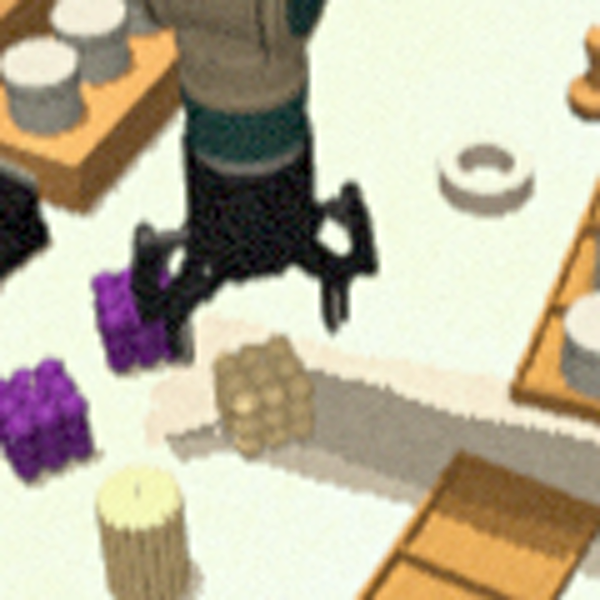

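```bash
python3 - <<'E'
from fit import *
im={"side":cv2.imread("pics/side0.png"),"top":cv2.imread("pics/top0.png")}
roi={"side":(215,192,248,224),"top":(218,160,250,194)}
um={}
for c in im:
    h=cv2.cvtColor(cv2.bilateralFilter(im[c],5,30,3),cv2.COLOR_BGR2LAB).astype(int)
    x0,y0,x1,y1=roi[c]; b=h[...,2]; bg=np.median(b[y0:y1,x0:x1][0]); 
    m=np.zeros(b.shape,np.uint8); sub=cv2.GaussianBlur(im[c],(3,3),0)[y0:y1,x0:x1].astype(int)
    bgc=np.median(np.r_[sub[0],sub[-1],sub[:,0],sub[:,-1]],axis=0); d=np.abs(sub-bgc).sum(2)
    ch=(sub[...,2]-sub[...,0])-(bgc[2]-bgc[0])
    m[y0:y1,x0:x1]=ch>(18 if c=="side" else 12); 
    n,l,s,_=cv2.connectedComponentsWithStats(m); k=1+np.argmax(s[1:,4]); m=(l==k).astype(np.uint8); um[c]=up(m); print(c,s[k],bgc)
g=[-.018,0,.018]; P=np.array([[i,j,k+.027] for i in g for j in g for k in g])
def ren(c,x,y,w):
    C,S=np.cos(w),np.sin(w); Q=np.c_[x+C*P[:,0]-S*P[:,1],y+S*P[:,0]+C*P[:,1],P[:,2]]
    z=(K[c]["R"]@Q.T).T[:,2]+K[c]["t"][2]; o=np.zeros((384*U,512*U),np.uint8)
    for p,zz in zip(proj(c,Q),z): cv2.circle(o,tuple(np.round(((p+.5)*U-.5)*16).astype(int)),int(16*U*.0095*K[c]["mtx"][0,0]/zz),1,-1,shift=4)
    return o>0
for cs in (("side",),("top",),("side","top")):
  for w in np.arange(.3,1.3,.1):
    f=lambda p:sum(1-((r:=ren(c,p[0]/100,p[1]/100,w))&um[c]).sum()/(r|um[c]).sum() for c in cs)
    q=minimize(f,[64.3,7.6],method="Nelder-Mead",options=dict(initial_simplex=[[64.3,7.6],[65.3,7.6],[64.3,8.6]],xatol=.01,fatol=1e-4)); print(cs,round(w,2),np.round(q.x,2),round(q.fun,3))
E
```

```text
side [223 197  20  24 358] [158. 173. 168.]
top [221 165  24  25 373] [95. 99. 95.]
('side',) 0.3 [64.37  7.74] 0.203
('side',) 0.4 [64.36  7.68] 0.193
('side',) 0.5 [64.38  7.73] 0.182
('side',) 0.6 [64.48  7.76] 0.132
('side',) 0.7 [64.48  7.68] 0.098
('side',) 0.8 [64.39  7.73] 0.083
('side',) 0.9 [64.39  7.76] 0.101
('side',) 1.0 [64.41  7.69] 0.138
('side',) 1.1 [64.26  7.69] 0.174
('side',) 1.2 [64.31  7.69] 0.198
('top',) 0.3 [64.11  7.85] 0.242
('top',) 0.4 [64.06  7.99] 0.215
('top',) 0.5 [64.05  7.94] 0.183
('top',) 0.6 [64.13  7.88] 0.142
('top',) 0.7 [64.14  7.89] 0.102
('top',) 0.8 [64.11  7.94] 0.087
('top',) 0.9 [64.1   7.89] 0.105
('top',) 1.0 [64.13  7.85] 0.142
('top',) 1.1 [64.1   7.81] 0.176
('top',) 1.2 [64.19  7.8 ] 0.208
('side', 'top') 0.3 [64.23  7.86] 0.456
('side', 'top') 0.4 [64.22  7.87] 0.423
('side', 'top') 0.5 [64.22  7.89] 0.378
('side', 'top') 0.6 [64.32  7.95] 0.293
('side', 'top') 0.7 [64.24  7.92] 0.226
('side', 'top') 0.8 [64.25  7.87] 0.199
('side', 'top') 0.9 [64.26  7.82] 0.226
('side', 'top') 1.0 [64.2   7.81] 0.292
('side', 'top') 1.1 [64.17  7.81] 0.358
('side', 'top') 1.2 [64.19  7.79] 0.411
```

The sharper fit gives yaw 0.80 rad at (0.6425, 0.0787). I'm correcting by +5° and finishing the descent.

step_arm(
  plan=[
    {"dx": -0.1, "dy": 0.2, "dz": 0, "wx": 0, "wy": 0, "wz": 5},
    {"dx": 0, "dy": 0, "dz": -1.5, "wx": 0, "wy": 0, "wz": 0},
    {"dx": 0, "dy": 0, "dz": -1.5, "wx": 0, "wy": 0, "wz": 0},
    {"dx": 0, "dy": 0, "dz": -0.8, "wx": 0, "wy": 0, "wz": 0},
    {"dx": 0, "dy": 0, "dz": 0, "wx": 0, "wy": 0, "wz": 0},
  ],
)

```text
time: 31.5
tool_pos: [0.6421, 0.079, 0.0213]
tcp_rot: [0.377, 0.926, -0.001, -0.001]
ft_force: [0.5, 0.7, -0.3]
grip_width: 0.997
gripper_force: 0.0
```

step_arm(
  plan=[
    {"dx": 0, "dy": 0, "dz": 0, "wx": 0, "wy": 0, "wz": 0},
    {"dx": 0, "dy": 0, "dz": 0, "wx": 0, "wy": 0, "wz": 0},
  ],
)

```text
time: 31.75
tool_pos: [0.6438, 0.0791, 0.0234]
tcp_rot: [0.377, 0.926, 0.0, 0.001]
ft_force: [0.6, -0.1, -0.2]
grip_width: 1.003
gripper_force: 0.0
```

step_arm(
  plan=[
    {"dx": 0, "dy": 0, "dz": 0, "wx": 0, "wy": 0, "wz": 0},
    {"dx": 0, "dy": 0, "dz": 0, "wx": 0, "wy": 0, "wz": 0},
    {"dx": 0, "dy": 0, "dz": 0, "wx": 0, "wy": 0, "wz": 0},
    {"dx": 0, "dy": 0, "dz": 0, "wx": 0, "wy": 0, "wz": 0},
    {"dx": 0, "dy": 0, "dz": 0, "wx": 0, "wy": 0, "wz": 0},
  ],
  gripper=0,
)

```text
time: 32.38
tool_pos: [0.644, 0.0791, 0.0235]
tcp_rot: [0.377, 0.926, 0.0, 0.001]
ft_force: [-0.3, -0.1, 4.6]
grip_width: 0.621
gripper_force: 64.5
```

step_arm(
  plan=[
    {"dx": 0, "dy": 0, "dz": 0, "wx": 0, "wy": 0, "wz": 0},
    {"dx": 0, "dy": 0, "dz": 0, "wx": 0, "wy": 0, "wz": 0},
  ],
)

```text
time: 32.62
tool_pos: [0.6439, 0.0791, 0.0234]
tcp_rot: [0.377, 0.926, 0.0, 0.001]
ft_force: [-0.3, 0.1, 5.1]
grip_width: 0.626
gripper_force: 64.6
```

step_arm(
  plan=[
    {"dx": 0, "dy": 0, "dz": 1.5, "wx": 0, "wy": 0, "wz": 0},
    {"dx": 0, "dy": 0, "dz": 3, "wx": 0, "wy": 0, "wz": 0},
    {"dx": 0, "dy": 0, "dz": 3, "wx": 0, "wy": 0, "wz": 0},
    {"dx": -2, "dy": 0.3, "dz": 0, "wx": 0, "wy": 0, "wz": -8},
    {"dx": -3, "dy": 0.6, "dz": 0, "wx": 0, "wy": 0, "wz": -8},
  ],
)

```text
time: 33.25
tool_pos: [0.5933, 0.088, 0.0985]
tcp_rot: [0.505, 0.863, 0.0, 0.0]
ft_force: [-0.0, 0.4, -1.0]
grip_width: 0.621
gripper_force: 64.1
```

step_arm(
  plan=[
    {"dx": -3, "dy": 0.6, "dz": 0, "wx": 0, "wy": 0, "wz": -9},
    {"dx": -3, "dy": 0.6, "dz": 0, "wx": 0, "wy": 0, "wz": -9},
    {"dx": -3, "dy": 0.5, "dz": 0, "wx": 0, "wy": 0, "wz": -9},
    {"dx": -3.4, "dy": 0.5, "dz": 0, "wx": 0, "wy": 0, "wz": -8},
    {"dx": 0, "dy": 0, "dz": 0, "wx": 0, "wy": 0, "wz": 0},
  ],
)

```text
time: 33.88
tool_pos: [0.4648, 0.1102, 0.0969]
tcp_rot: [0.739, 0.674, -0.002, -0.002]
ft_force: [0.4, 0.1, -1.2]
grip_width: 0.623
gripper_force: 64.1
```

step_arm(
  plan=[
    {"dx": 0, "dy": 0, "dz": 0, "wx": 0, "wy": 0, "wz": 0},
  ],
)

```text
time: 34.0
tool_pos: [0.4697, 0.1101, 0.0981]
tcp_rot: [0.739, 0.674, 0.0, 0.0]
ft_force: [-0.5, 1.8, -1.2]
grip_width: 0.619
gripper_force: 64.1
```

```bash
python3 obs.py bubble_candle .08 .47 .11; python3 obs.py short_box 0 .4736 .1515;python3 obs.py pillar_candle 0 .6515 .2204
```

```text
tcp [0.4697 0.1101 0.0981] F [-0.5  1.8 -1.2]
bubble_candle ['side', 'top'] [47.57 11.38  0.29] 0.616
tcp [0.4704 0.11   0.098 ] F [-0.2  1.1 -0.7]
short_box ['side'] [47.42 15.23 -0.1 ] 0.071
tcp [0.4697 0.11   0.0978] F [-0.   0.6 -0.9]
pillar_candle ['side', 'top'] [6.515e+01 2.204e+01 5.000e-02] 0.233
```

step_arm(
  plan=[
    {"dx": 0, "dy": 0, "dz": -2.5, "wx": 0, "wy": 0, "wz": 0},
    {"dx": 0, "dy": 0, "dz": -2.5, "wx": 0, "wy": 0, "wz": 0},
    {"dx": 0, "dy": 0, "dz": -1, "wx": 0, "wy": 0, "wz": 0},
    {"dx": 0, "dy": 0, "dz": 0, "wx": 0, "wy": 0, "wz": 0},
    {"dx": 0, "dy": 0, "dz": 0, "wx": 0, "wy": 0, "wz": 0},
  ],
)

```text
time: 35.22
tool_pos: [0.4702, 0.1102, 0.0387]
tcp_rot: [0.739, 0.674, 0.001, 0.0]
ft_force: [-0.0, 0.3, -1.8]
grip_width: 0.62
gripper_force: 64.0
```

step_arm(
  plan=[
    {"dx": 0, "dy": 0, "dz": 0, "wx": 0, "wy": 0, "wz": 0},
  ],
)

```text
time: 35.35
tool_pos: [0.4703, 0.1102, 0.0388]
tcp_rot: [0.739, 0.674, 0.001, 0.001]
ft_force: [-0.3, -0.2, -2.0]
grip_width: 0.621
gripper_force: 64.0
```

```bash
python3 look.py side 190 130 350 280 4 b3.png
```

```text
(no output)
```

View pics/b3.png

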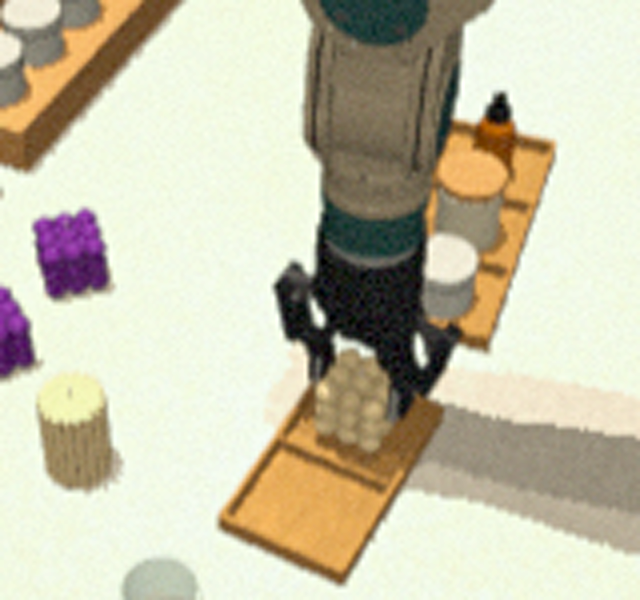

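The cube, at (352,400), hangs square over the near compartment. I'm lowering it.

step_arm(
  plan=[
    {"dx": 0, "dy": 0, "dz": -0.5, "wx": 0, "wy": 0, "wz": 0},
    {"dx": 0, "dy": 0, "dz": -0.4, "wx": 0, "wy": 0, "wz": 0},
    {"dx": 0, "dy": 0, "dz": -0.2, "wx": 0, "wy": 0, "wz": 0},
    {"dx": 0, "dy": 0, "dz": 0, "wx": 0, "wy": 0, "wz": 0},
    {"dx": 0, "dy": 0, "dz": 0, "wx": 0, "wy": 0, "wz": 0},
  ],
)

```text
time: 36.02
tool_pos: [0.4693, 0.1101, 0.0268]
tcp_rot: [0.739, 0.674, 0.0, 0.0]
ft_force: [-0.6, -0.8, -0.9]
grip_width: 0.625
gripper_force: 63.9
```

step_arm(
  plan=[
    {"dx": 0, "dy": 0, "dz": -0.1, "wx": 0, "wy": 0, "wz": 0},
    {"dx": 0, "dy": 0, "dz": 0, "wx": 0, "wy": 0, "wz": 0},
  ],
)

```text
time: 36.28
tool_pos: [0.4694, 0.1101, 0.0264]
tcp_rot: [0.739, 0.674, 0.0, 0.0]
ft_force: [-1.5, -0.2, 4.4]
grip_width: 0.624
gripper_force: 64.7
```

step_arm(
  plan=[
    {"dx": 0, "dy": 0, "dz": -0.1, "wx": 0, "wy": 0, "wz": 0},
    {"dx": 0, "dy": 0, "dz": 0, "wx": 0, "wy": 0, "wz": 0},
  ],
)

```text
time: 36.52
tool_pos: [0.4695, 0.1101, 0.0264]
tcp_rot: [0.739, 0.674, 0.0, 0.0]
ft_force: [-5.5, -1.5, 14.8]
grip_width: 0.621
gripper_force: 65.7
```

step_arm(
  plan=[
    {"dx": 0, "dy": 0, "dz": 0, "wx": 0, "wy": 0, "wz": 0},
    {"dx": 0, "dy": 0, "dz": 0, "wx": 0, "wy": 0, "wz": 0},
    {"dx": 0, "dy": 0, "dz": 0, "wx": 0, "wy": 0, "wz": 0},
    {"dx": 0, "dy": 0, "dz": 0, "wx": 0, "wy": 0, "wz": 0},
    {"dx": 0, "dy": 0, "dz": 0, "wx": 0, "wy": 0, "wz": 0},
  ],
  gripper=1,
)

```text
time: 37.15
tool_pos: [0.4692, 0.1101, 0.0247]
tcp_rot: [0.739, 0.674, -0.0, -0.0]
ft_force: [-0.4, 0.2, -0.5]
grip_width: 1.002
gripper_force: 0.0
```

step_arm(
  plan=[
    {"dx": 0, "dy": 0, "dz": 1.5, "wx": 0, "wy": 0, "wz": 0},
    {"dx": 0, "dy": 0, "dz": 3, "wx": 0, "wy": 0, "wz": 0},
    {"dx": 0, "dy": 0, "dz": 4, "wx": 0, "wy": 0, "wz": 0},
    {"dx": 0, "dy": 0, "dz": 4, "wx": 0, "wy": 0, "wz": 0},
    {"dx": 0, "dy": 0, "dz": 2, "wx": 0, "wy": 0, "wz": 0},
  ],
)

```text
time: 37.78
tool_pos: [0.4709, 0.1103, 0.1736]
tcp_rot: [0.739, 0.674, 0.002, 0.002]
ft_force: [-1.0, -0.2, 0.2]
grip_width: 1.0
gripper_force: 0.0
```

step_arm(
  plan=[
    {"dx": 3.6, "dy": 2.2, "dz": 0, "wx": 0, "wy": 0, "wz": 0},
    {"dx": 3.6, "dy": 2.2, "dz": 0, "wx": 0, "wy": 0, "wz": 0},
    {"dx": 3.6, "dy": 2.2, "dz": 0, "wx": 0, "wy": 0, "wz": 0},
    {"dx": 3.6, "dy": 2.2, "dz": 0, "wx": 0, "wy": 0, "wz": 0},
    {"dx": 3.8, "dy": 2.2, "dz": 0, "wx": 0, "wy": 0, "wz": 0},
  ],
)

```text
time: 38.4
tool_pos: [0.6524, 0.2209, 0.1711]
tcp_rot: [0.739, 0.674, 0.0, 0.0]
ft_force: [0.0, -0.7, -0.3]
grip_width: 1.003
gripper_force: 0.0
```

step_arm(
  plan=[
    {"dx": 0, "dy": 0, "dz": 0, "wx": 0, "wy": 0, "wz": 0},
    {"dx": 0, "dy": 0, "dz": 0, "wx": 0, "wy": 0, "wz": 0},
  ],
)

```text
time: 38.65
tool_pos: [0.6507, 0.2199, 0.1702]
tcp_rot: [0.739, 0.674, -0.0, -0.0]
ft_force: [-0.8, 0.2, 0.1]
grip_width: 1.004
gripper_force: 0.0
```

```bash
python3 obs.py bubble_candle .003 .47 .11; python3 obs.py short_box 0 .4736 .1515; python3 obs.py pillar_candle 0 .6515 .2204
```

```text
tcp [0.6507 0.2199 0.1702] F [-0.8  0.2  0.1]
bubble_candle ['side', 'top'] [47.02 11.09  0.08] 0.186
tcp [0.6504 0.2195 0.1703] F [-0.3 -0.   0.5]
short_box ['side', 'top'] [47.31 15.19 -0.09] 0.224
tcp [0.6509 0.2198 0.1701] F [-0.4 -0.4 -0.5]
pillar_candle ['side', 'top'] [65.03 22.1   0.16] 0.102
```

step_arm(
  plan=[
    {"dx": 0, "dy": 0.1, "dz": -3, "wx": 0, "wy": 0, "wz": 0},
    {"dx": 0, "dy": 0, "dz": -4, "wx": 0, "wy": 0, "wz": 0},
    {"dx": 0, "dy": 0, "dz": -3, "wx": 0, "wy": 0, "wz": 0},
    {"dx": 0, "dy": 0, "dz": -2, "wx": 0, "wy": 0, "wz": 0},
    {"dx": 0, "dy": 0, "dz": 0, "wx": 0, "wy": 0, "wz": 0},
  ],
)

```text
time: 39.88
tool_pos: [0.6498, 0.2207, 0.048]
tcp_rot: [0.739, 0.674, -0.002, -0.001]
ft_force: [-0.2, -0.1, 0.2]
grip_width: 1.002
gripper_force: 0.0
```

step_arm(
  plan=[
    {"dx": 0, "dy": 0, "dz": -1, "wx": 0, "wy": 0, "wz": 0},
    {"dx": 0, "dy": 0, "dz": -1.2, "wx": 0, "wy": 0, "wz": 0},
    {"dx": 0, "dy": 0, "dz": 0, "wx": 0, "wy": 0, "wz": 0},
    {"dx": 0, "dy": 0, "dz": 0, "wx": 0, "wy": 0, "wz": 0},
  ],
)

```text
time: 40.38
tool_pos: [0.6514, 0.2211, 0.028]
tcp_rot: [0.739, 0.674, 0.0, 0.0]
ft_force: [0.4, -0.2, 1.0]
grip_width: 0.999
gripper_force: 0.0
```

step_arm(
  plan=[
    {"dx": 0, "dy": 0, "dz": 0, "wx": 0, "wy": 0, "wz": 0},
    {"dx": 0, "dy": 0, "dz": 0, "wx": 0, "wy": 0, "wz": 0},
    {"dx": 0, "dy": 0, "dz": 0, "wx": 0, "wy": 0, "wz": 0},
    {"dx": 0, "dy": 0, "dz": 0, "wx": 0, "wy": 0, "wz": 0},
    {"dx": 0, "dy": 0, "dz": 0, "wx": 0, "wy": 0, "wz": 0},
  ],
  gripper=0,
)

```text
time: 41.0
tool_pos: [0.6519, 0.2213, 0.0285]
tcp_rot: [0.739, 0.674, 0.001, 0.0]
ft_force: [-0.6, 0.5, 3.7]
grip_width: 0.569
gripper_force: 62.2
```

step_arm(
  plan=[
    {"dx": 0, "dy": 0, "dz": 0, "wx": 0, "wy": 0, "wz": 0},
    {"dx": 0, "dy": 0, "dz": 0, "wx": 0, "wy": 0, "wz": 0},
  ],
)

```text
time: 41.25
tool_pos: [0.6519, 0.2213, 0.0285]
tcp_rot: [0.739, 0.674, 0.001, 0.0]
ft_force: [0.8, 0.2, 6.1]
grip_width: 0.572
gripper_force: 62.1
```

step_arm(
  plan=[
    {"dx": 0, "dy": 0, "dz": 1.5, "wx": 0, "wy": 0, "wz": 0},
    {"dx": 0, "dy": 0, "dz": 3, "wx": 0, "wy": 0, "wz": 0},
    {"dx": 0, "dy": 0, "dz": 2.5, "wx": 0, "wy": 0, "wz": 0},
    {"dx": -2, "dy": -0.3, "dz": 0, "wx": 0, "wy": 0, "wz": 0},
    {"dx": -3.5, "dy": -0.6, "dz": 0, "wx": 0, "wy": 0, "wz": 0},
  ],
)

```text
time: 41.88
tool_pos: [0.5967, 0.2121, 0.0984]
tcp_rot: [0.739, 0.674, 0.001, 0.0]
ft_force: [-0.6, 0.3, -1.9]
grip_width: 0.575
gripper_force: 62.4
```

step_arm(
  plan=[
    {"dx": -3.5, "dy": -0.6, "dz": 0, "wx": 0, "wy": 0, "wz": 0},
    {"dx": -3.5, "dy": -0.6, "dz": 0, "wx": 0, "wy": 0, "wz": 0},
    {"dx": -3, "dy": -0.5, "dz": 0, "wx": 0, "wy": 0, "wz": 0},
    {"dx": -2, "dy": -0.2, "dz": 0, "wx": 0, "wy": 0, "wz": 0},
    {"dx": 0, "dy": 0, "dz": 0, "wx": 0, "wy": 0, "wz": 0},
  ],
)

```text
time: 42.5
tool_pos: [0.4739, 0.1927, 0.0974]
tcp_rot: [0.739, 0.674, -0.001, -0.001]
ft_force: [0.9, -0.5, -1.4]
grip_width: 0.571
gripper_force: 62.4
```

step_arm(
  plan=[
    {"dx": 0, "dy": 0, "dz": 0, "wx": 0, "wy": 0, "wz": 0},
    {"dx": 0, "dy": 0, "dz": -2.5, "wx": 0, "wy": 0, "wz": 0},
    {"dx": 0, "dy": 0, "dz": -2.5, "wx": 0, "wy": 0, "wz": 0},
    {"dx": 0, "dy": 0, "dz": 0, "wx": 0, "wy": 0, "wz": 0},
    {"dx": 0, "dy": 0, "dz": 0, "wx": 0, "wy": 0, "wz": 0},
  ],
)

```text
time: 43.12
tool_pos: [0.4776, 0.1933, 0.0485]
tcp_rot: [0.739, 0.674, 0.001, 0.0]
ft_force: [-0.3, 0.8, -1.5]
grip_width: 0.572
gripper_force: 62.4
```

Need 0.0315, so 17 mm more.

step_arm(
  plan=[
    {"dx": 0, "dy": 0, "dz": -0.8, "wx": 0, "wy": 0, "wz": 0},
    {"dx": 0, "dy": 0, "dz": -0.5, "wx": 0, "wy": 0, "wz": 0},
    {"dx": 0, "dy": 0, "dz": -0.2, "wx": 0, "wy": 0, "wz": 0},
    {"dx": 0, "dy": 0, "dz": 0, "wx": 0, "wy": 0, "wz": 0},
    {"dx": 0, "dy": 0, "dz": 0, "wx": 0, "wy": 0, "wz": 0},
  ],
)

```text
time: 43.75
tool_pos: [0.4764, 0.1931, 0.0329]
tcp_rot: [0.739, 0.674, 0.0, 0.0]
ft_force: [0.3, -0.1, -2.5]
grip_width: 0.572
gripper_force: 62.4
```

step_arm(
  plan=[
    {"dx": 0, "dy": 0, "dz": -0.1, "wx": 0, "wy": 0, "wz": 0},
    {"dx": 0, "dy": 0, "dz": 0, "wx": 0, "wy": 0, "wz": 0},
  ],
)

```text
time: 44.0
tool_pos: [0.4762, 0.1931, 0.0318]
tcp_rot: [0.739, 0.674, -0.0, -0.0]
ft_force: [0.5, 0.5, -1.6]
grip_width: 0.57
gripper_force: 62.4
```

step_arm(
  plan=[
    {"dx": 0, "dy": 0, "dz": -0.1, "wx": 0, "wy": 0, "wz": 0},
    {"dx": 0, "dy": 0, "dz": 0, "wx": 0, "wy": 0, "wz": 0},
  ],
)

```text
time: 44.25
tool_pos: [0.4764, 0.1931, 0.0315]
tcp_rot: [0.739, 0.674, 0.0, 0.0]
ft_force: [-2.5, -0.3, 5.0]
grip_width: 0.571
gripper_force: 62.9
```

Touchdown. Releasing, lifting clear and checking.

step_arm(
  plan=[
    {"dx": 0, "dy": 0, "dz": 0, "wx": 0, "wy": 0, "wz": 0},
    {"dx": 0, "dy": 0, "dz": 0, "wx": 0, "wy": 0, "wz": 0},
    {"dx": 0, "dy": 0, "dz": 0, "wx": 0, "wy": 0, "wz": 0},
    {"dx": 0, "dy": 0, "dz": 0, "wx": 0, "wy": 0, "wz": 0},
    {"dx": 0, "dy": 0, "dz": 0, "wx": 0, "wy": 0, "wz": 0},
  ],
  gripper=1,
)

```text
time: 44.88
tool_pos: [0.4763, 0.1931, 0.0307]
tcp_rot: [0.739, 0.674, -0.0, -0.0]
ft_force: [0.9, 0.6, 0.3]
grip_width: 0.997
gripper_force: 0.0
```

step_arm(
  plan=[
    {"dx": 0, "dy": 0, "dz": 1.5, "wx": 0, "wy": 0, "wz": 0},
    {"dx": 0, "dy": 0, "dz": 3, "wx": 0, "wy": 0, "wz": 0},
    {"dx": 0, "dy": 0, "dz": 4, "wx": 0, "wy": 0, "wz": 0},
    {"dx": 0, "dy": 0, "dz": 4, "wx": 0, "wy": 0, "wz": 0},
    {"dx": 0, "dy": 0, "dz": 4, "wx": 0, "wy": 0, "wz": 0},
  ],
)

```text
time: 45.5
tool_pos: [0.4763, 0.1931, 0.1984]
tcp_rot: [0.739, 0.674, 0.001, 0.0]
ft_force: [-0.4, 0.3, -1.1]
grip_width: 0.998
gripper_force: 0.0
```

step_arm(
  plan=[
    {"dx": 0, "dy": 3, "dz": 3, "wx": 0, "wy": 0, "wz": 0},
    {"dx": 0, "dy": 4, "dz": 0, "wx": 0, "wy": 0, "wz": 0},
    {"dx": 0, "dy": 4, "dz": 0, "wx": 0, "wy": 0, "wz": 0},
    {"dx": 0, "dy": 4, "dz": 0, "wx": 0, "wy": 0, "wz": 0},
    {"dx": 0, "dy": 0, "dz": 0, "wx": 0, "wy": 0, "wz": 0},
  ],
)

```text
time: 46.12
tool_pos: [0.4763, 0.3453, 0.2268]
tcp_rot: [0.738, 0.675, 0.001, 0.0]
ft_force: [0.3, -0.7, 0.2]
grip_width: 1.002
gripper_force: 0.0
```

```bash
python3 look.py side 180 120 350 290 3 end.png; for a in "votive_glass 0 .531 .326" "wood_stamp 0 .558 -.319" "tape_roll 0 .60 -.198" "pillar_candle .003 .477 .193" "short_box 0 .473 .152"; do python3 obs.py $a | tail -1; done
```

```text
votive_glass ['side'] [53.25 31.94  0.18] 0.149
wood_stamp ['side', 'top'] [ 5.555e+01 -3.178e+01  5.000e-02] 0.212
tape_roll ['side', 'top'] [ 5.986e+01 -1.961e+01  5.000e-02] 0.177
pillar_candle ['side', 'top'] [47.7  19.08  0.17] 0.373
short_box ['side', 'top'] [47.29 15.15 -0.1 ] 0.426
```

View pics/end.png

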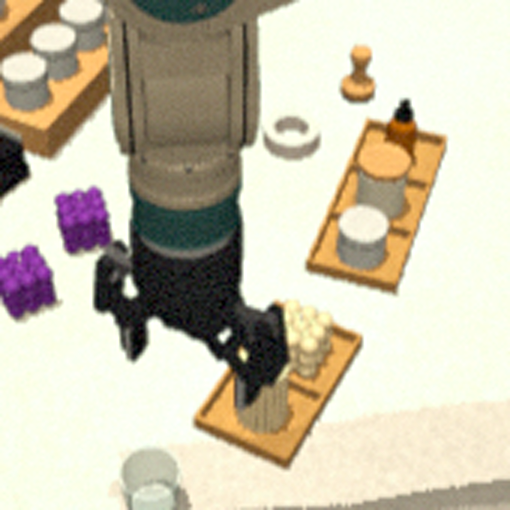

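All five items stand upright in their compartments: pillar (262,405), bubble (308,335), tin (362,235), jar (385,180) and bottle (402,130). The stamp, tape and votive fits are within a few mm of where they started. Handing in.

```bash
python3 -c "
from station import arm
print(arm.finish_job())"
```

```text
the job is handed in; nothing more can be done
None
```

The job is handed in: the long box holds the jar candle in the middle with the travel tin and dropper bottle either side, the short box holds the bubble and pillar candles, each was lowered until it touched the compartment floor before release, and the votive glass, stamp and tape were not touched.

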